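# Cap the sample flasks under the bench magnifier

## Robot

A 6-joint arm with a two-finger parallel gripper is mounted at the origin on the work surface. World frame = base frame: x ahead of the robot, y to its left, z up, the work surface at z = 0. Lengths are in m, angles in degrees, forces in N, time in s.
With the tool pointing down it reaches from about 0.4 to 0.825 m from the base axis. Payload 7 kg.
Tool frame: the origin (TCP) lies at the very end of the fingers, on their centre line; the grasp point (between the pads) lies 19 mm behind it (ctrl.grip_point_offset is the distance from the TCP to the grasp point, in m); x points along the fingers, z is the direction in which the jaws open and shut, and the axes are right-handed (so a half turn about x gives the same grasp; the last joint's range is limited). The gripper opens to 88 mm and grips with 3 to 60 N. Pads are 19 mm wide; open, the fingers measure 130 mm over their backs; the gripper's body (78 mm by 193 mm) begins 47 mm behind the grasp point.
Start: joints at [-59.754, 20.546, 0.682, 0, -70.136, -16.507], TCP at [0.16, -0.656, 0.227] pointing down, gripper open.
Joint ranges: [-176.03, 176.03], [-82.01, 121.73], [-58.28, 71.71], [-173.87, 95.51], [-174.79, -0.11], [-173.66, 173.66]. Speed limits (degrees/s): [136.94, 136.94, 172.46, 180, 180, 180].

## Interface

Orientations are given as [roll, pitch, yaw] about the fixed x, y, z axes, in that order (R = Rz(yaw) Ry(pitch) Rx(roll)).
In Python, from plant import get_obs, snapshot, calibration, close_job, ctrl gives the robot as it stands.
- The arm moves only by the tool move_arm, never from a script. Its argument "commands" is a list that holds one entry, the list of rows, each a list of 4 numbers: the shift along the tool's x, y, z in cm, then the turn about the tool's x in rad. In form: [[[dx, dy, dz, spin], ...]]. A call has 1 to 8 rows; each row shifts and turns the commanded pose from where the row before left it, along the tool's axes as they then stand; what a row does not reach is not made up. A row lasts 1/10 s, in which the tool goes at most 50 mm and 8.59 degrees, less where a joint would pass 70% of its speed; a pose out of reach is approached as far as the arm can. A call with a gripper value outside its range is refused whole. "jaw" is the finger opening in cm, from 0 to 8.76, set as the call begins (left out, the last holds). The fingers move at their own pace and stop on an object; the grip force is fixed at half the most. Time passes only in rows, so rows that do not move let the fingers close. It gives the time, the measured TCP pose, the force and the opening at its end, in the units of the state.
- get_obs(): the state, without advancing time (a new reading comes with each control period).
- snapshot(name): name is "side" or "top" or "wrist"; returns (picture, depth): 400x640x3 uint8, red, green, blue; 400x640 float32, m along the optical axis (not along the pixel's ray), 0 where there is no reading.
- calibration(name): a dict with "mtx" (3x3 intrinsics, pixels), "T" (4x4, takes a point from camera to world coordinates); the wrist camera has in their place "tool_from_camera" (4x4, takes a point from camera to tool coordinates, whose origin is the TCP and whose axes are the tool frame's). Camera axes: x right, y up, looking along -z (the intrinsics and any distortion apply to the point x, -y, -z); pixel columns grow to the right and rows downward; lengths in m; the calibration is good to about 2 mm. A picture is of the moment at which its call begins: read the wrist's pose just before it. calibration takes no time and is no camera call.
- close_job(): hands the job in, once; it reports no verdict.
The state is a dict: "clock": time; "joint_pos": joint angles; "qvel": joint speeds; "tau": joint torques, N m; "tool_pos": TCP position; "orientation": TCP orientation; "force": force on the tool from outside, world axes, zero at the start; "moment": the same for the moment, N m; "opening": finger opening in m.
Only numpy, scipy, OpenCV 4.12 (cv2) and the standard library are available. Lean on these libraries where they do the work, as an engineer would, in place of code of your own. Each camera call takes 0.05 s, during which the arm holds its last target. There are 200 camera calls.

## Task

Swing the magnifier out of the way, clear of all the flasks. Then screw every black cap standing on the bench onto a flask of its own (any flask will do): set it on level, turn it anticlockwise until it drops into the thread start, then run it in clockwise until it is fully home against its stop. When all the caps are home, swing the magnifier back so that its lens is over the middle flask, let go, and leave the other things on the bench where they are.

Things in the scene. Friction and masses are not known exactly. Their poses are not given: they have to be found in the camera images.
- rack: white rack fixed to the bench, 360 mm long (x), 100 mm wide, plate 15 mm thick; origin under the plate's centre, at bench height. Three alike steel flasks 74 mm across stand in a row along x, 115 mm apart, each fixed but turned at an unknown angle about its upright axis. Carries the magnifier's post (26 mm thick, axis at y = +170 mm)
- neck_near (a point): on the axis of the near flask (rack x = -115 mm), at its shoulder, 100 mm above the bench; axes are the rack's. All flasks: a smooth neck 38 mm across rises 34 mm from the shoulder, tapered over its last 7 mm; round it, 52 mm across, is a right-hand three-start lug thread repeating every 120 deg (see neck_mid, neck_far; heights there are above the shoulder)
- neck_mid (a point): same for the middle flask. Each start of the thread, going clockwise from above: an open gap of 42 deg, floor 10 mm high; a ridge of 70 deg with a flat top at 22 mm, the channel floor below it sinking from 10 to 4 mm by 22 deg before its end, then level; a stop post of 8 deg, 27 mm high, that blocks lugs on and under the ridge. A cap lug needs 15 deg
- neck_far (a point): same, far flask (rack x = +115 mm). A cap set on rests on the ridges, origin 21 mm above the shoulder (26 on posts); clockwise it jams. Anticlockwise by up to 75 deg (105 from posts) it comes over the gaps and drops (9 mm); hold it level till then: loose, it may tip and cross-thread. Then clockwise 56 to 97 deg to the stop: home (3 mm); it turns easily and sinks by its weight if held loosely
- magnifier (a joint): stiff swing joint of the magnifier arm about the post (rad). 0: lens over the middle flask; grows clockwise seen from above, as the lens swings to the rack's near (-x) end and off the flasks; lens clear of every flask from 1.05 on; arm along the rack's -x at 1.57. Stops at -0.6 and 1.75. Needs 0.3 N m (3 N at the handle), stays where left
- lens (a point): centre of the magnifier's lens (ring 100 mm across, 12 mm thick), 170 mm from the post's axis, 224 mm above the bench. While it is over a flask there is no room to cap that flask
- handle (a point): top end of the upright black handle on the magnifier arm: a round peg 16 mm thick, 55 mm tall, 110 mm from the post's axis; this point is 285 mm above the bench, the arm's top is at 230 mm
- cap0: loose black screw cap (0.14 to 0.28 kg), 72 mm across, 68 tall, standing on three steel claws; may be absent. Fits any flask. Origin: centre of its underside (the claws' feet), z up. Grip fin on top: 60 mm long (x), 14 mm thick (y), z = 38 to 68 mm, on a disc at z = 32 to 38. Claws at +x and +-120 deg from it, 30 mm from the axis inside; each has an inward lug 4 mm above its foot, tip 21 mm out
- cap1: a cap just like cap0; may be absent
- cap2: a cap just like cap0; may be absent
- reagent: bystander, to be left alone: small amber jar, 48 mm wide, 78 mm tall. Origin: centre of its underside
- pot: bystander, to be left alone: white pot, 52 mm wide, 60 mm tall. Origin: centre of its underside
- dishes: bystander, to be left alone: stack of clear dishes, 93 mm wide, 36 mm tall. Origin: centre of its underside
- tipbox: bystander, to be left alone: grey box with clear lid, 120 x 80 x 62 mm. Origin: centre of its underside
- spatula: bystander, to be left alone: steel spatula lying flat, 160 mm long. Origin: centre of its underside
- flacon: bystander, to be left alone: amber bottle, 60 mm wide, 130 mm tall. Origin: centre of its underside
Things that resemble listed ones, but are neither listed nor needed, are in the scene too. What is shaped like the cap0 but blue or pink is not meant.

How it is judged:
By the outcome, as a careful person would: the job done as asked, in the order asked, and still so for the second after the job is handed in, with the robot touching nothing.
Of cap0, cap1, cap2 only 2 to 3 are there at a start; the rules pass over those that are not, and their reading is None.
At some moment in a run one of cap0, cap1, cap2 may be knocked a few centimetres aside while the robot is not near it.
It also fails if it takes over 210 s, if anything falls off the work surface, if the arm or the gripper's body presses on something with over 40 N, if the wrist force passes 120 N, or if a joint passes its speed limit or range.

## Working session

There is one attempt and no reset: what is moved stays moved. The work goes in short steps, Python scripts to look and compute and a tool call to move; the robot and the scene stay as the last step left them, time stands still between calls to the robot, and variables do not carry over. Pictures are saved under pics/ and viewed, about 12 in all and at most 16, crops included, and the job is handed in when it is done.

Besides the shell and the picture viewer there is one more tool, called after "Call:" in YAML: its name, and indented under it one key for each argument. move_arm: Moves the arm, as the interface text tells. Its arguments: {"type":"object","properties":{"commands":{"type":"array"},"jaw":{"type":"number"}},"required":["commands"]}

```bash
ls; mkdir -p pics
cat > h.py <<'E'
import numpy as np, cv2
from plant import get_obs, snapshot, calibration, close_job, ctrl
from scipy.spatial.transform import Rotation as R
def toolT(o):
    T=np.eye(4);T[:3,:3]=R.from_euler('xyz',o['orientation'],degrees=True).as_matrix();T[:3,3]=o['tool_pos'];return T
def snap(name,save=None):
    o=get_obs();im,d=snapshot(name);c=calibration(name)
    T=c['T'] if 'T' in c else toolT(o)@c['tool_from_camera']
    if save: cv2.imwrite('pics/'+save+'.png',im[:,:,::-1])
    return im,d,np.array(c['mtx']),np.array(T)
def pts(d,K,T):
    h,w=d.shape;v,u=np.mgrid[:h,:w]
    P=np.stack([(u-K[0,2])/K[0,0]*d,-(v-K[1,2])/K[1,1]*d,-d],-1)
    return P@T[:3,:3].T+T[:3,3]
def ray(u,v,z,K,T):
    r=T[:3,:3]@np.array([(u-K[0,2])/K[0,0],-(v-K[1,2])/K[1,1],-1]);return T[:3,3]+r*(z-T[2,3])/r[2]
def proj(p,K,T):
    q=T[:3,:3].T@(np.asarray(p)-T[:3,3]);return K[0,0]*q[0]/-q[2]+K[0,2],K[1,1]*(-q[1])/-q[2]+K[1,2]
E
python3 - <<'E'
from h import *
print(get_obs())
for n in('side','top'):
    im,d,K,T=snap(n,n+'0');print(n,K,T.round(3),calibration(n).keys());np.savez(n+'0',im=im,d=d,K=K,T=T)
c=calibration('wrist');print(c)
E
```

```text
pics
{'clock': 0.0, 'joint_pos': array([-5.97518806e+01,  2.05908745e+01,  6.33785266e-01, -2.08919760e-02,
       -7.01348234e+01, -1.65071712e+01]), 'qvel': array([ 0.04001626, -0.02263331,  0.03884684,  0.03326233, -0.06608548,
        0.02022197]), 'tau': array([ 7.42756620e-04, -5.82722390e+01,  2.93063951e+01,  6.99760839e+00,
        6.91613270e-03, -1.00749439e-04]), 'tool_pos': array([ 0.16020154, -0.65521318,  0.22562667]), 'orientation': array([  4.44725029,  89.90601176, 108.18108342]), 'force': array([ 0.53699484,  0.23443764, -0.03823843]), 'moment': array([-0.06544147,  0.05891348, -0.02731871]), 'opening': 0.08740885618554259}
side [[450.97051038   0.         325.56367604]
 [  0.         450.97051038 198.81689213]
 [  0.           0.           1.        ]] [[-0.939  0.25  -0.238  0.218]
 [-0.345 -0.697  0.629  0.785]
 [-0.009  0.672  0.74   1.178]
 [ 0.     0.     0.     1.   ]] dict_keys(['mtx', 'T'])
top [[377.50581367   0.         318.4557468 ]
 [  0.         377.50581367 200.50816914]
 [  0.           0.           1.        ]] [[-0.014  0.996 -0.093  0.462]
 [-1.    -0.015 -0.013 -0.05 ]
 [-0.014  0.093  0.996  1.063]
 [ 0.     0.     0.     1.   ]] dict_keys(['mtx', 'T'])
{'mtx': array([[329.76127885,   0.        , 324.45801645],
       [  0.        , 329.76127885, 194.45189286],
       [  0.        ,   0.        ,   1.        ]]), 'tool_from_camera': array([[ 8.92637273e-04,  3.06023325e-01, -9.52023596e-01,
        -1.57389471e-01],
       [-1.31422255e-03,  9.52023512e-01,  3.06022066e-01,
         8.20355360e-02],
       [ 9.99998738e-01,  9.78004178e-04,  1.25199443e-03,
        -4.82738515e-05],
       [ 0.00000000e+00,  0.00000000e+00,  0.00000000e+00,
         1.00000000e+00]])}
```

View pics/top0.png

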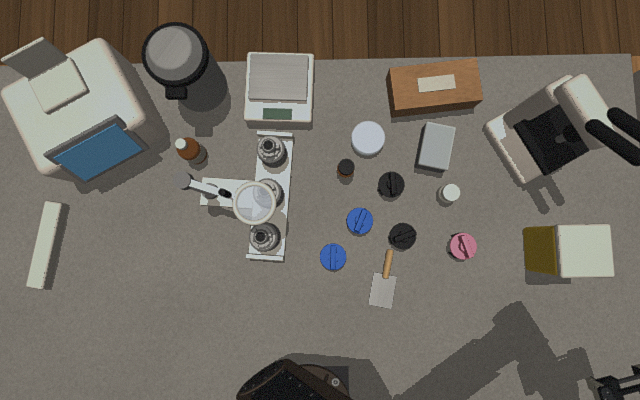

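View pics/side0.png

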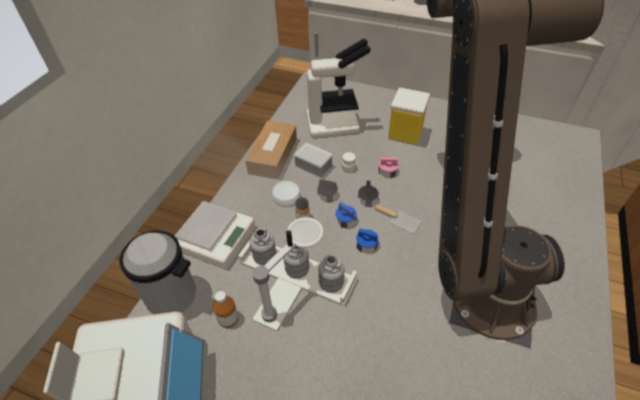

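Top view: black caps at (391,184) and (402,236). Possible mix-ups are the blue caps at (359,221) and (333,257), the pink cap at (463,246) and the dark-lidded reagent jar at (345,168). The flasks are at (270,149), (272,192) and (264,236). The lens is at (254,203), over the middle flask, the black handle is at (225,193) and the post at about (192,183).

Run:
```python
from h import *
for n in('top','side'):
    z=np.load(n+'0.npz');im,d,K,T=[z[k] for k in('im','d','K','T')]
    P=pts(d,K,T)
    hsv=cv2.cvtColor(im,cv2.COLOR_RGB2HSV)
    m=((im.max(2)<60)&(d>0)&(P[...,2]>0.02)&(P[...,2]<0.3)&(P[...,0]>0.3)&(P[...,0]<.9)&(P[...,1]>-.6)&(P[...,1]<.4)).astype('uint8')
    k,l,s,c=cv2.connectedComponentsWithStats(m)
    for i in range(1,k):
        if s[i,4]<15: continue
        q=P[l==i];print(n,c[i].round(),s[i,4],'med',np.median(q,0).round(3),'zmax',np.percentile(q[:,2],95).round(3))
        qt=q[q[:,2]>np.percentile(q[:,2],95)-.012]; print('   top',len(qt),qt.mean(0).round(3),np.degrees(0.5*np.arctan2(*(lambda C:(2*C[0,1],C[0,0]-C[1,1]))(np.cov(qt[:,:2].T)))).round(1))
    # flasks
    reg=(d>0)&(P[...,0]>.4)&(P[...,0]<.8)&(P[...,1]>-.1)&(P[...,1]<.4)
    print('z at flask px')
    q=P[reg]
    for lo,hi in((.115,.125),(.128,.142),(.21,.235),(.27,.295)):
        mm=(reg&(P[...,2]>lo)&(P[...,2]<hi)).astype('uint8')
        k,l,s,c=cv2.connectedComponentsWithStats(mm)
        for i in range(1,k):
            if s[i,4]>12: 
                w=P[l==i]; print(n,lo,c[i].round(),s[i,4],w.mean(0).round(3),'ctr',((w.min(0)+w.max(0))/2).round(3),np.ptp(w,axis=0).round(3))
    if n=='top':
        mm=reg&(P[...,2]>.008)&(P[...,2]<.024)&(im.min(2)>150)
        cv2.imwrite('pics/x.png',mm*255)
        q=P[mm];print('plate',len(q),q.min(0).round(3),q.max(0).round(3), cv2.minAreaRect((q[:,:2]*1000).astype('float32')))
```

```text
top [193.  84.] 1852 med [0.841 0.263 0.179] zmax 0.21
   top 670 [0.842 0.292 0.206] -83.8
top [391.  97.] 110 med [ 0.843 -0.242  0.039] zmax 0.056
   top 45 [ 0.846 -0.241  0.051] 5.8
top [440. 107.] 245 med [ 0.812 -0.387  0.047] zmax 0.061
   top 109 [ 0.81  -0.366  0.056] -84.3
top [531. 138.] 816 med [ 0.707 -0.579  0.121] zmax 0.124
   top 801 [ 0.702 -0.577  0.12 ] 13.7
top [587. 126.] 39 med [ 0.681 -0.599  0.291] zmax 0.297
   top 35 [ 0.681 -0.598  0.292] 0.0
top [424. 156.] 137 med [ 0.66  -0.324  0.032] zmax 0.045
   top 66 [ 0.68  -0.329  0.039] 12.5
top [268. 145.] 57 med [0.692 0.088 0.133] zmax 0.135
   top 57 [0.692 0.088 0.133] -26.7
top [277. 161.] 105 med [0.662 0.068 0.057] zmax 0.084
   top 21 [0.665 0.071 0.082] -61.0
top [346. 167.] 207 med [ 0.642 -0.111  0.077] zmax 0.08
   top 199 [ 0.643 -0.111  0.077] -24.9
top [391. 184.] 524 med [ 0.598 -0.23   0.038] zmax 0.068
   top 132 [ 0.6   -0.235  0.066] 3.8
top [187. 188.] 17 med [0.574 0.258 0.219] zmax 0.229
   top 11 [0.574 0.259 0.223] -68.4
top [224. 193.] 74 med [0.555 0.159 0.281] zmax 0.286
   top 44 
[... 2961 characters left out ...]
r [0.689 0.088 0.134] [0.035 0.036 0.011]
side 0.128 [296. 248.] 34 [0.568 0.105 0.132] ctr [0.568 0.104 0.133] [0.023 0.021 0.008]
side 0.128 [331. 260.] 114 [0.461 0.109 0.133] ctr [0.462 0.107 0.134] [0.038 0.041 0.012]
side 0.128 [220. 295.] 60 [0.699 0.311 0.13 ] ctr [0.699 0.31  0.131] [0.025 0.026 0.006]
side 0.128 [265. 296.] 30 [0.585 0.275 0.136] ctr [0.588 0.271 0.135] [0.021 0.016 0.013]
side 0.21 [292. 244.] 1317 [0.55  0.154 0.228] ctr [0.549 0.171 0.223] [0.124 0.233 0.025]
side 0.27 [288. 233.] 44 [0.554 0.165 0.281] ctr [0.555 0.163 0.279] [0.015 0.018 0.017][ WARN:0@0.771] global loadsave.cpp:1063 imwrite_ Unsupported depth image for selected encoder is fallbacked to CV_8U.
```

```bash
cat > plan.py <<'E'
from h import *
import sys
def psi_of(o):
    z=toolT(o)[:3,2];return np.degrees(np.arctan2(z[1],z[0]))
def rows_for(poses,step=4.0,turn=8.0,o=None):
    """poses: list of (x,y,z,psi) m,deg; prints rows"""
    o=o or get_obs();T=toolT(o);Rm=T[:3,:3];p=T[:3,3].copy();ps=psi_of(o);out=[]
    for i,(x,y,z,q) in enumerate(poses):
        t=np.array([x,y,z]);dq=q-ps
        n=max(1,int(np.ceil(max(np.linalg.norm(t-p)*100/step,abs(dq)/turn))))
        for k in range(n):
            c=np.radians(ps+dq*k/n);Z=np.array([np.cos(c),np.sin(c),0]);Y=np.array([-np.sin(c),np.cos(c),0]);X=np.array([0,0,-1])
            d=(t-p)/n*100
            out.append([round(float(d@X),2),round(float(d@Y),2),round(float(d@Z),2),round(float(np.radians(-dq/n)),3)])
        p=t;ps=q
    print('psi0 %.1f'%psi_of(o),'j',o['joint_pos'].round(0),len(out))
    for i in range(0,len(out),8): print(out[i:i+8])
if __name__=='__main__':
    kw=dict(a.split('=') for a in sys.argv[2:])
    rows_for(eval(sys.argv[1]),**{k:float(v) for k,v in kw.items()})
E
python3 plan.py "[(0.40,-0.26,0.40,-18.4),(.5555,.163,.40,-18.4)]" step=4.5
```

```text
psi0 103.7 j [-60.  21.   1.  -0. -70. -17.] 27
[[-1.09, -2.04, 2.04, 0.133], [-1.09, -1.75, 2.3, 0.133], [-1.09, -1.43, 2.51, 0.133], [-1.09, -1.09, 2.68, 0.133], [-1.09, -0.72, 2.8, 0.133], [-1.09, -0.34, 2.87, 0.133], [-1.09, 0.04, 2.89, 0.133], [-1.09, 0.42, 2.86, 0.133]]
[[-1.09, 0.8, 2.78, 0.133], [-1.09, 1.16, 2.65, 0.133], [-1.09, 1.5, 2.47, 0.133], [-1.09, 1.82, 2.25, 0.133], [-1.09, 2.1, 1.98, 0.133], [-1.09, 2.35, 1.69, 0.133], [-1.09, 2.55, 1.36, 0.133], [-1.09, 2.71, 1.01, 0.133]]
[[0.0, 4.1, 0.13, -0.0], [0.0, 4.1, 0.13, -0.0], [0.0, 4.1, 0.13, -0.0], [0.0, 4.1, 0.13, -0.0], [0.0, 4.1, 0.13, -0.0], [0.0, 4.1, 0.13, -0.0], [0.0, 4.1, 0.13, -0.0], [0.0, 4.1, 0.13, -0.0]]
[[0.0, 4.1, 0.13, -0.0], [0.0, 4.1, 0.13, -0.0], [0.0, 4.1, 0.13, -0.0]]
```

```bash
python3 plan.py "[(0.40,-0.26,0.40,161.6),(.5555,.163,.40,161.6)]" step=4.5
```

```text
psi0 103.7 j [-60.  21.   1.  -0. -70. -17.] 22
[[-1.58, -2.97, 2.97, -0.092], [-1.58, -3.23, 2.69, -0.092], [-1.58, -3.46, 2.38, -0.092], [-1.58, -3.67, 2.05, -0.092], [-1.58, -3.84, 1.71, -0.092], [-1.58, -3.98, 1.35, -0.092], [-1.58, -4.09, 0.98, -0.092], [-1.58, -4.16, 0.6, -0.092]]
[[-1.58, -4.2, 0.22, -0.092], [-1.58, -4.2, -0.17, -0.092], [-1.58, -4.17, -0.55, -0.092], [0.0, -4.1, -0.13, -0.0], [0.0, -4.1, -0.13, -0.0], [0.0, -4.1, -0.13, -0.0], [0.0, -4.1, -0.13, -0.0], [0.0, -4.1, -0.13, -0.0]]
[[0.0, -4.1, -0.13, -0.0], [0.0, -4.1, -0.13, -0.0], [0.0, -4.1, -0.13, -0.0], [0.0, -4.1, -0.13, -0.0], [0.0, -4.1, -0.13, -0.0], [0.0, -4.1, -0.13, -0.0]]
```

Call:
move_arm:
  commands:
    - [[-1.6, -3, 3, -0.092], [-1.6, -3.2, 2.7, -0.092], [-1.6, -3.5, 2.4, -0.092], [-1.6, -3.7, 2.05, -0.092], [-1.6, -3.8, 1.7, -0.092], [-1.6, -4, 1.35, -0.092], [-1.6, -4.1, 1, -0.092], [-1.6, -4.2, 0.6, -0.092]]
  jaw: 3.4

```text
clock: 0.9
tool_pos: [0.3353, -0.3652, 0.355]
orientation: [-32.9, 90.0, 113.2]
force: [0.9, -0.5, -0.4]
opening: 0.035
```

Call:
move_arm:
  commands:
    - [[-1.6, -4.2, 0.2, -0.092], [-1.6, -4.2, -0.2, -0.092], [-1.6, -4.2, -0.55, -0.092], [0, -4.1, -0.1, 0], [0, -4.1, -0.1, 0], [0, -4.1, -0.1, 0], [0, -4.1, -0.1, 0], [0, -4.1, -0.1, 0]]

```text
clock: 1.7
tool_pos: [0.4697, -0.064, 0.4025]
orientation: [-91.0, 90.0, 70.7]
force: [0.7, -0.8, 0.6]
opening: 0.034
```

```bash
python3 plan.py "[(.5555,.163,.40,161.6),(.5555,.163,.32,161.6)]" step=4
```

```text
psi0 161.7 j [ 16.  -3.  -5.  -0. -88. -34.] 10
[[0.04, -3.46, -0.15, 0.0], [0.04, -3.46, -0.15, 0.0], [0.04, -3.46, -0.15, 0.0], [0.04, -3.46, -0.14, 0.0], [0.04, -3.46, -0.14, 0.0], [0.04, -3.46, -0.14, 0.0], [0.04, -3.46, -0.14, 0.0], [2.67, 0.0, 0.0, -0.0]]
[[2.67, 0.0, 0.0, -0.0], [2.67, 0.0, 0.0, -0.0]]
```

Call:
move_arm:
  commands:
    - [[0, -3.45, -0.15, 0], [0, -3.45, -0.15, 0], [0, -3.45, -0.15, 0], [0, -3.45, -0.15, 0], [0, -3.45, -0.15, 0], [0, -3.45, -0.15, 0], [0, -3.45, -0.15, 0], [0, 0, 0, 0]]

```text
clock: 2.5
tool_pos: [0.5561, 0.1635, 0.4004]
orientation: [39.3, 89.8, -158.8]
force: [-0.2, -0.5, -1.1]
opening: 0.034
```

```bash
python3 - <<'E'
from h import *
im,d,K,T=snap('top','top1')
cv2.imwrite('pics/t1.png',cv2.resize(im[100:400,160:640,::-1],None,fx=1.6,fy=1.6))
E
python3 plan.py "[(.5555,.163,.32,161.6),(.5555,.163,.24,161.6)]" step=2.5
```

```text
psi0 161.8 j [ 36.   8.   6.  -0. -88. -54.] 8
[[2.02, -0.02, 0.01, 0.001], [2.02, -0.02, 0.01, 0.001], [2.02, -0.02, 0.01, 0.001], [2.02, -0.02, 0.01, 0.001], [2.0, 0.0, 0.0, -0.0], [2.0, 0.0, 0.0, -0.0], [2.0, 0.0, 0.0, -0.0], [2.0, 0.0, 0.0, -0.0]]
```

View pics/t1.png

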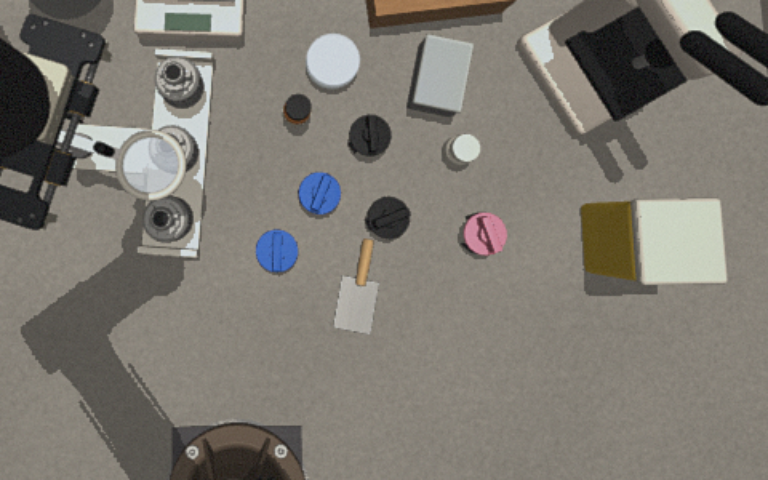

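The arm is out of the way and only two black caps are visible: crop (370,135) and (388,217). No third one. Next I lower the jaws around the handle.

Call:
move_arm:
  commands:
    - [[2, 0, 0, 0], [2, 0, 0, 0], [2, 0, 0, 0], [2, 0, 0, 0], [2, 0, 0, 0], [2, 0, 0, 0], [2, 0, 0, 0], [1.5, 0, 0, 0]]

```text
clock: 3.35
tool_pos: [0.5547, 0.1592, 0.2464]
orientation: [40.0, 89.9, -158.3]
force: [-0.3, 0.0, 0.4]
opening: 0.0339
```

Run:
```python
from plan import *
def arc(a0,a1,n,r=.11,post=(.5907,.267),z=.244):
    out=[]
    for a in np.linspace(a0,a1,n+1)[1:]:
        th=np.radians(-94.8)-a; out.append((post[0]+r*np.cos(th),post[1]+r*np.sin(th),z,np.degrees(th)+270))
    return out
rows_for(arc(.235,1.64,16))
```

```text
psi0 161.7 j [ 35.  11. -10.  -0. -69. -54.] 16
[[0.24, -0.41, 0.92, 0.087], [0.0, -0.04, 0.96, 0.088], [0.0, -0.04, 0.96, 0.088], [0.0, -0.04, 0.96, 0.088], [0.0, -0.04, 0.96, 0.088], [0.0, -0.04, 0.96, 0.088], [0.0, -0.04, 0.96, 0.088], [0.0, -0.04, 0.96, 0.088]]
[[0.0, -0.04, 0.96, 0.088], [0.0, -0.04, 0.96, 0.088], [0.0, -0.04, 0.96, 0.088], [0.0, -0.04, 0.96, 0.088], [0.0, -0.04, 0.96, 0.088], [0.0, -0.04, 0.96, 0.088], [0.0, -0.04, 0.96, 0.088], [0.0, -0.04, 0.96, 0.088]]
```

Call:
move_arm:
  commands:
    - [[0.2, -0.4, 0.9, 0.087], [0, -0.04, 0.96, 0.088], [0, -0.04, 0.96, 0.088], [0, -0.04, 0.96, 0.088], [0, -0.04, 0.96, 0.088], [0, -0.04, 0.96, 0.088], [0, -0.04, 0.96, 0.088], [0, -0.04, 0.96, 0.088]]

```text
clock: 4.15
tool_pos: [0.4978, 0.2089, 0.2456]
orientation: [174.9, 90.0, -63.9]
force: [3.4, -1.9, -2.6]
opening: 0.0339
```

Run:
```python
from plan import *
def arc(a0,a1,n,r=.11,post=(.5907,.267),z=.244):
    out=[]
    for a in np.linspace(a0,a1,n+1)[1:]:
        th=np.radians(-94.8)-a; out.append((post[0]+r*np.cos(th),post[1]+r*np.sin(th),z,np.degrees(th)+270))
    return out
print(get_obs()['force'],get_obs()['tool_pos'],arc(.235,1.64,16)[7])
rows_for(arc(.9375,1.64,8))
```

```text
[ 3.39472533 -1.90248296 -2.64956956] [0.49777169 0.20887806 0.24560863] (np.float64(0.4968947455213979), np.float64(0.20954937570221974), 0.244, np.float64(121.48520670648534))
psi0 121.2 j [  44.    7.  -15.    0.  -68. -102.] 8
[[0.16, 0.0, 1.07, 0.082], [0.0, -0.04, 0.96, 0.088], [0.0, -0.04, 0.96, 0.088], [0.0, -0.04, 0.96, 0.088], [0.0, -0.04, 0.96, 0.088], [0.0, -0.04, 0.96, 0.088], [0.0, -0.04, 0.96, 0.088], [0.0, -0.04, 0.96, 0.088]]
```

Call:
move_arm:
  commands:
    - [[0, 0, 1.05, 0.085], [0, -0.04, 0.96, 0.088], [0, -0.04, 0.96, 0.088], [0, -0.04, 0.96, 0.088], [0, -0.04, 0.96, 0.088], [0, -0.04, 0.96, 0.088], [0, -0.04, 0.96, 0.088], [0, -0.04, 0.96, 0.088]]

```text
clock: 4.95
tool_pos: [0.482, 0.2829, 0.2458]
orientation: [-173.1, 89.9, -92.1]
force: [1.9, -4.0, -1.1]
opening: 0.034
```

Call:
move_arm:
  commands:
    - [[0, 0, 0, 0], [0, 0, -0.4, 0], [-2, 0, 0, 0], [-3, 0, 0, 0], [-3, 0, 0, 0], [-3, 0, 0, 0]]

```text
clock: 5.55
tool_pos: [0.4812, 0.2795, 0.3569]
orientation: [3.1, 90.0, 84.5]
force: [0.6, -0.1, 1.4]
opening: 0.034
```

```bash
python3 - <<'E'
from plan import *
o=get_obs();print(o['tool_pos'],o['joint_pos'].round(0))
im,d,K,T=snap('side','side1');P=pts(d,K,T)
m=(im.max(2)<60)&(P[...,2]>.26)&(P[...,2]<.295)&(P[...,0]>.4)&(P[...,0]<.65)&(P[...,1]>.1)&(P[...,1]<.35)
q=P[m&(d>0)];print(len(q),q.mean(0) if len(q) else 0)
h=q.mean(0);v=h[:2]-[.5907,.267];print('joint',np.radians(-94.8)-np.arctan2(v[1],v[0]),np.hypot(*v))
E
python3 plan.py "[(.4,.12,.37,200),(.40,.09,.32,270)]" step=4
```

```text
[0.48115678 0.27950272 0.35693023] [  50.    6.   -2.   -0.  -82. -149.]
50 [0.47864678 0.27812498 0.27804859]
joint -4.6972060805297975 0.11260412661012278
psi0 81.4 j [  50.    6.   -1.    0.  -83. -149.] 24
[[-0.05, 0.39, -1.14, -0.138], [-0.05, 0.54, -1.07, -0.138], [-0.05, 0.68, -0.99, -0.138], [-0.05, 0.81, -0.89, -0.138], [-0.05, 0.93, -0.77, -0.138], [-0.05, 1.02, -0.63, -0.138], [-0.05, 1.1, -0.48, -0.138], [-0.05, 1.16, -0.33, -0.138]]
[[-0.05, 1.19, -0.17, -0.138], [-0.05, 1.2, -0.0, -0.138], [-0.05, 1.19, 0.16, -0.138], [-0.05, 1.16, 0.33, -0.138], [-0.05, 1.1, 0.48, -0.138], [-0.05, 1.02, 0.63, -0.138], [-0.05, 0.93, 0.76, -0.138], [0.56, 0.31, 0.11, -0.136]]
[[0.56, 0.29, 0.16, -0.136], [0.56, 0.27, 0.19, -0.136], [0.56, 0.24, 0.23, -0.136], [0.56, 0.21, 0.26, -0.136], [0.56, 0.17, 0.29, -0.136], [0.56, 0.13, 0.31, -0.136], [0.56, 0.09, 0.32, -0.136], [0.56, 0.05, 0.33, -0.136]]
```

```bash
python3 plan.py "[(.463,.15,.30,161),(.463,.107,.22,161)]" step=4
```

```text
psi0 81.4 j [  50.    6.   -1.    0.  -83. -149.] 13
[[0.63, 0.0, -1.32, -0.139], [0.63, 0.18, -1.3, -0.139], [0.63, 0.36, -1.27, -0.139], [0.63, 0.54, -1.2, -0.139], [0.63, 0.7, -1.12, -0.139], [0.63, 0.84, -1.01, -0.139], [0.63, 0.98, -0.88, -0.139], [0.63, 1.09, -0.74, -0.139]]
[[0.63, 1.18, -0.58, -0.139], [0.63, 1.25, -0.41, -0.139], [2.67, 1.36, -0.47, 0.0], [2.67, 1.36, -0.47, 0.0], [2.67, 1.36, -0.47, 0.0]]
```

Call:
move_arm:
  commands:
    - [[0, 0, -1.3, -0.139], [0, 0.2, -1.3, -0.139], [0.6, 0.35, -1.3, -0.139], [0.6, 0.55, -1.2, -0.139], [0.6, 0.7, -1.1, -0.139], [0.6, 0.85, -1, -0.139], [0.6, 1, -0.9, -0.139], [0.6, 1.1, -0.75, -0.139]]

```text
clock: 6.4
tool_pos: [0.4645, 0.1748, 0.3193]
orientation: [-73.7, 90.0, 71.7]
force: [-0.2, -0.3, -0.1]
opening: 0.0339
```

Call:
move_arm:
  commands:
    - [[0.6, 1.2, -0.6, -0.139], [0.6, 1.25, -0.4, -0.139], [2.7, 1.35, -0.5, 0], [2.7, 1.35, -0.5, 0], [2.7, 1.35, -0.5, 0], [0.8, 0, 0, 0], [0, 0, 0, 0]]

```text
clock: 7.1
tool_pos: [0.4612, 0.1059, 0.2179]
orientation: [52.3, 89.9, -146.8]
force: [-0.4, 0.3, 1.0]
opening: 0.0337
```

```bash
cat > flask.py <<'E'
from plan import *
def look(c,tag):
    o=get_obs();print(o['tool_pos'].round(4),psi_of(o).round(1))
    im,d,K,T=snap('wrist','w_'+tag);np.savez('w_'+tag,im=im,d=d,K=K,T=T);P=pts(d,K,T)
    r0=np.hypot(P[...,0]-c[0],P[...,1]-c[1])
    n=(d>0)&(r0<.03)&(P[...,2]>.129)&(P[...,2]<.14)
    q=P[n];(cx,cy),r=cv2.minEnclosingCircle((q[:,:2]*1e3).astype('float32'));print('neck top',len(q),q.mean(0).round(4),cx,cy,r)
    c=np.array([cx,cy])/1e3
    # polar map: rectified top-view by depth
    A=np.degrees(np.arctan2(P[...,1]-c[1],P[...,0]-c[0]));rr=np.hypot(P[...,0]-c[0],P[...,1]-c[1])
    s=(d>0)&(rr>.0205)&(rr<.0255)
    for a in range(-180,180,6):
        k=s&(A>=a)&(A<a+6); z=P[...,2][k]*1e3-100
        print(a+3,k.sum(),np.percentile(z,[10,50,90]).round(1) if k.sum()>2 else '',end=' | ')
    print()
    u,v=proj((c[0],c[1],.12),K,T);u,v=int(u),int(v);print(u,v)
    a=im[max(0,v-75):v+75,max(0,u-75):u+75,::-1];cv2.imwrite('pics/c_'+tag+'.png',cv2.resize(a,None,fx=4,fy=4,interpolation=cv2.INTER_CUBIC))
if __name__=='__main__': look(eval(sys.argv[1]),sys.argv[2])
E
python3 flask.py "(.463,.107)" near; python3 plan.py "[(.5765,.0975,.22,161)]" step=3
```

```text
[0.4612 0.1059 0.2179] 160.9
neck top 1367 [0.4641 0.1056 0.1329] 464.1570129394531 106.8170394897461 17.453567504882812
-177 109 [ 21.2 180.9 190.4] | -171 565 [122.7 147.3 185. ] | -165 40 [  4.2  21.7 156. ] | -159 27 [ 3.1 21.1 22. ] | -153 21 [ 6.3 21.  21.7] | -147 20 [ 6.7 21.1 21.7] | -141 30 [ 5.7 20.7 21.9] | -135 31 [  4.6  21.2 208.1] | -129 100 [  8.2 209.3 211.5] | -123 170 [  8.7 210.5 212.6] | -117 166 [  9.9 210.8 213. ] | -111 174 [  9.9 211.  224. ] | -105 176 [  9.3 210.7 212.9] | -99 168 [  9.6 210.6 212.7] | -93 134 [  9.3 210.6 212.4] | -87 77 [  9.1 208.3 211.7] | -81 20 [25.4 26.3 27.3] | -75 13 [20.  25.5 26.5] | -69 20 [ 3.8 20.8 22.1] | -63 21 [20.3 21.1 22.3] | -57 105 [ 21.  190.4 197.3] | -51 535 [124.6 150.  186.8] | -45 187 [ 22.  150.5 189. ] | -39 95 [ 20.8 178.3 187.8] | -33 28 [ 20.5  21.6 178. ] | -27 19 [20.3 21.2 21.8] | -21 16 [20.4 21.  22. ] | -15 17 [20.3 21.1 22. ] | -9 16 [19.8 20.8 22.1] | -3 20 [ 21.4 169.  174.1] | 3 34 [162.7 165.7 171.4] | 9 17 [  8.7  10.3 170.7] | 15 6 [ 8.8  9.2 10. ] | 21 5 [8.7 9.  9.4] | 27 5 [ 8.7  9.2 10.1] | 33 19 [10.  22.1 25.9] | 39 18 [25.7 26.1 27.2] | 45 7 [20.5 21.5 26.1] | 51 16 [20.7 21.3 21.9] | 57 13 [20.7 21.1 21.7] | 63 11 [20.8 21.2 21.7] | 69 14 [20.8 21.4 21.7] | 75 14 [20.8 21.1 21.6] | 81 15 [20.2 21.2 21.6] | 87 15 [20.3 21.  22. ] | 93 16 [20.4 21.  22.3] | 99 17 [20.4 21.2 21.9] | 105 17 [20.2 21.1 21.9] | 111 23 [ 8.4 20.8 21.9] | 117 7 [ 8.1  9.3 18.7] | 123 9 [8.  8.4 8.9] | 129 9 [8.6 9.3 9.5] | 135 24 [  8.5   9.5 167.5] | 141 60 [162.9 164.  171.7] | 147 59 [162.8 164.6 173.8] | 153 63 [162.3 166.4 176.4] | 159 73 [ 26.  171.3 179.9] | 165 80 [ 21.1 170.1 181.6] | 171 78 [ 21.4 176.2 185.3] | 177 91 [ 21.2 177.8 186.7] | 
323 197
psi0 161.0 j [ 37.   2. -24.   0. -64. -56.] 4
[[-0.02, -0.72, -2.78, -0.0], [-0.02, -0.72, -2.78, -0.0], [-0.02, -0.72, -2.78, -0.0], [-0.02, -0.72, -2.78, -0.0]]
```

View pics/c_near.png

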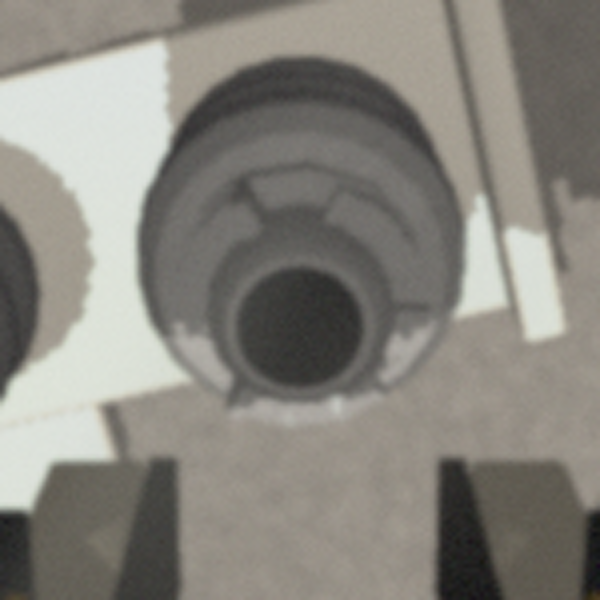

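Close crop: near flask, neck centred at about (300,325), with gaps and stop posts visible. Depth puts its posts at 39.5° + 120k, so the gap centres are at 14.5° + 120k. Next the middle flask, at a larger jaw opening to keep the fingers out of the view.

Call:
move_arm:
  commands:
    - [[0, -0.7, -2.8, 0], [0, -0.7, -2.8, 0], [0, -0.7, -2.8, 0], [0, -0.7, -2.8, 0], [0, 0, 0, 0], [0, 0, 0, 0]]
  jaw: 6

```text
clock: 7.75
tool_pos: [0.5774, 0.097, 0.2191]
orientation: [-140.8, 90.0, 20.1]
force: [-0.1, -0.2, -0.0]
opening: 0.0598
```

```bash
sed -i 's/s=(d>0)&/s=(d>0)\&(P[...,2]<.15)\&/' flask.py; python3 flask.py "(.5765,.0975)" mid; python3 plan.py "[(.60,-.1,.32,125),(.599,-.235,.25,94)]" step=4
```

```text
[0.5774 0.097  0.2191] 160.9
neck top 1357 [0.5786 0.0959 0.133 ] 579.1881103515625 96.90377044677734 17.58017921447754
-177 18 [20.9 21.5 22. ] | -171 18 [20.4 21.1 22. ] | -165 21 [20.1 21.  21.6] | -159 20 [18.3 21.1 21.9] | -153 20 [18.4 20.9 22. ] | -147 22 [ 6.9 21.  22. ] | -141 21 [ 7.3 21.  21.6] | -135 26 [ 6.6 20.6 21.8] | -129 28 [ 2.3 20.5 21.7] | -123 29 [ 3.2 20.6 21.8] | -117 32 [-0.1  8.7 20.9] | -111 21 [-0.3  8.5 10.2] | -105 19 [ 8.2  9.3 10. ] | -99 21 [-0.3  9.   9.9] | -93 23 [0.8 8.8 9.8] | -87 21 [0.  8.8 9.9] | -81 21 [ 8.6  9.2 13.3] | -75 44 [ 9.2 22.6 27. ] | -69 16 [13.2 25.9 26.7] | -63 21 [12.1 20.7 22. ] | -57 25 [ 2.9 20.7 21.8] | -51 19 [16.9 21.1 21.8] | -45 17 [21.1 21.5 21.9] | -39 18 [20.7 21.1 22.2] | -33 17 [20.5 21.2 22.2] | -27 18 [20.3 21.1 21.7] | -21 18 [20.6 21.  21.6] | -15 19 [20.6 21.3 22.1] | -9 18 [20.  21.3 21.9] | -3 14 [20.2 21.  21.7] | 3 9 [20.1 21.  21.4] | 9 0  | 15 7 [8.9 9.2 9.7] | 21 7 [8.4 9.1 9.5] | 27 6 [ 8.8  9.6 10.2] | 33 5 [ 9.2  9.6 10.2] | 39 4 [8.5 9.2 9.9] | 45 23 [15.8 25.5 26.5] | 51 13 [25.9 26.4 27.1] | 57 14 [20.6 21.4 21.9] | 63 13 [20.  21.1 21.9] | 69 14 [20.7 21.5 22.1] | 75 14 [20.2 20.8 21.7] | 81 14 [20.8 21.3 22.1] | 87 13 [20.2 20.8 21.7] | 93 14 [20.4 21.4 21.7] | 99 15 [21.1 21.6 22. ] | 105 16 [20.3 21.  21.7] | 111 12 [20. 21. 22.] | 117 19 [20.2 21.  22. ] | 123 17 [ 8.4 19.1 21.5] | 129 8 [ 8.   9.  10.1] | 135 13 [ 8.7  9.4 10.2] | 141 13 [8.6 8.9 9.7] | 147 7 [ 9.   9.3 10. ] | 153 0  | 159 0  | 165 17 [25.5 26.  26.8] | 171 31 [20.4 22.7 26.4] | 177 15 [20.7 21.2 21.8] | 
324 195
psi0 160.9 j [ 29.  12. -12.  -0. -66. -48.] 10
[[-1.68, 2.98, -1.44, 0.105], [-1.68, 2.81, -1.74, 0.105], [-1.68, 2.61, -2.02, 0.105], [-1.68, 2.39, -2.29, 0.105], [-1.68, 2.14, -2.52, 0.105], [-1.68, 1.86, -2.73, 0.105], [1.75, 1.96, -2.75, 0.135], [1.75, 1.57, -2.99, 0.135]]
[[1.75, 1.15, -3.17, 0.135], [1.75, 0.71, -3.3, 0.135]]
```

Call:
move_arm:
  commands:
    - [[-1.7, 3, -1.5, 0.105], [-1.7, 2.8, -1.7, 0.105], [-1.7, 2.6, -2, 0.105], [-1.7, 2.4, -2.3, 0.105], [-1.7, 2.1, -2.5, 0.105], [-1.7, 1.9, -2.7, 0.105], [1.7, 2, -2.7, 0.135], [1.7, 1.6, -3, 0.135]]

```text
clock: 8.6
tool_pos: [0.5978, -0.1682, 0.2886]
orientation: [-107.2, 89.8, 1.9]
force: [1.3, 0.5, 0.3]
opening: 0.0601
```

Call:
move_arm:
  commands:
    - [[1.7, 1.1, -3.2, 0.135], [1.7, 0.7, -3.3, 0.135], [1.5, 0, 0, 0], [1.5, 0, 0, 0], [0, 0, 0, 0], [0, 0, 0, 0]]

```text
clock: 9.2
tool_pos: [0.5978, -0.2348, 0.2237]
orientation: [-118.6, 89.9, -24.6]
force: [0.4, -0.4, 0.4]
opening: 0.0598
```

```bash
cat > cap.py <<'E'
from plan import *
def look(tag,cs):
    o=get_obs();print(o['tool_pos'].round(4),psi_of(o).round(1))
    im,d,K,T=snap('wrist','w_'+tag);P=pts(d,K,T);np.savez('w_'+tag,im=im,d=d,K=K,T=T)
    tiles=[]
    for c in cs:
        r=np.hypot(P[...,0]-c[0],P[...,1]-c[1]);b=(d>0)&(r<.05)&(im.max(2)<90)
        f=b&(P[...,2]>.060)&(P[...,2]<.075);q=P[f]
        (cx,cy),wh,a=cv2.minAreaRect((q[:,:2]*1e3).astype('float32'))
        C=np.cov(q[:,:2].T);print('fin',len(q),q.mean(0).round(4),cx.__round__(1),cy.__round__(1),np.round(wh,1),round(a,1),'pca',np.degrees(.5*np.arctan2(2*C[0,1],C[0,0]-C[1,1])).round(1))
        q=P[b&(P[...,2]>.03)&(P[...,2]<.042)];(dx,dy),dr=cv2.minEnclosingCircle((q[:,:2]*1e3).astype('float32'));print('disc',round(dx,1),round(dy,1),round(dr,1))
        u,v=map(int,proj((c[0],c[1],.04),K,T));a=im[max(0,v-70):v+70,max(0,u-70):u+70,::-1];tiles.append(cv2.resize(a,(400,400),interpolation=cv2.INTER_CUBIC))
        q=P[(d>0)&(np.hypot(P[...,0]-cx/1e3,P[...,1]-cy/1e3)<.045)&(P[...,2]>.004)&(P[...,2]<.028)];
        A=np.degrees(np.arctan2(q[:,1]-cy/1e3,q[:,0]-cx/1e3));print('claw hist',[(int(x),int(n)) for n,x in zip(*np.histogram(A,36,(-180,180))) if n>3])
    cv2.imwrite('pics/c_'+tag+'.png',np.hstack(tiles))
if __name__=='__main__': look(sys.argv[1],eval(sys.argv[2]))
E
python3 cap.py caps "[(.600,-.235),(.459,-.261)]"
```

```text
[ 0.5978 -0.2348  0.2237] 93.9
fin 823 [ 0.6    -0.2364  0.067 ] 601.4 -236.3 [59. 14.] 3.4 pca 2.4
disc 601.4 -236.4 35.4
claw hist [(-140, 10), (140, 6)]
fin 1328 [ 0.4618 -0.2623  0.0668] 461.3 -262.7 [14.4 59.8] 20.6 pca -69.5
disc 461.5 -262.9 35.8
claw hist [(-30, 4), (0, 7)]
```

View pics/c_caps.png

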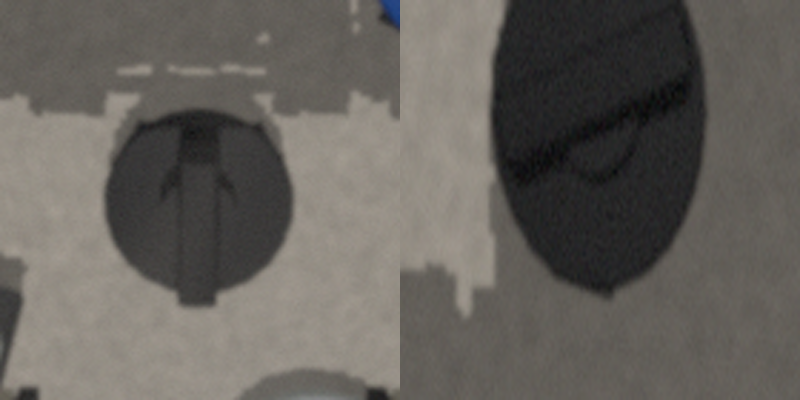

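Left tile is cap A: fin at 3.4°, two claws showing at the upper-left and upper-right corners (about 138,125 and 262,125), so its claws are at 3.4° + 120k. Right tile is cap B: black, fin at about -69.5°, partly cropped, to be checked when I get there. Grasping cap A.

```bash
python3 plan.py "[(.6014,-.2363,.10,93.4),(.6014,-.2363,.042,93.4)]" step=2.5
```

```text
psi0 93.9 j [ -4.  18.  -4.   0. -68. -82.] 8
[[2.48, -0.06, -0.03, 0.002], [2.48, -0.06, -0.03, 0.002], [2.48, -0.06, -0.03, 0.002], [2.48, -0.06, -0.03, 0.002], [2.48, -0.06, -0.03, 0.002], [1.93, 0.0, 0.0, -0.0], [1.93, 0.0, 0.0, -0.0], [1.93, 0.0, 0.0, -0.0]]
```

Call:
move_arm:
  commands:
    - [[2.5, -0.07, -0.03, 0.002], [2.5, -0.07, -0.03, 0.002], [2.5, -0.07, -0.03, 0.002], [2.5, -0.07, -0.03, 0.002], [2.4, -0.07, -0.03, 0.002], [2, 0, 0, 0], [1.9, 0, 0, 0], [0, 0, 0, 0]]
  jaw: 5

```text
clock: 10.05
tool_pos: [0.6005, -0.2359, 0.0582]
orientation: [74.9, 89.8, 168.3]
force: [-0.4, 0.7, 0.6]
opening: 0.0501
```

```bash
python3 plan.py "[(.6014,-.2363,.042,93.4)]" step=2.5
```

```text
psi0 93.3 j [ -4.  26. -14.  -0. -49. -82.] 1
[[1.62, -0.09, -0.05, -0.001]]
```

Call:
move_arm:
  commands:
    - [[1, -0.05, 0, 0], [0.6, -0.05, -0.05, 0], [0, 0, 0, 0], [0, 0, 0, 0]]

```text
clock: 10.45
tool_pos: [0.6028, -0.2371, 0.0441]
orientation: [-110.0, 90.0, -16.7]
force: [-0.1, 0.0, -0.2]
opening: 0.0502
```

Call:
move_arm:
  commands:
    - [[0, 0, 0, 0], [0, 0, 0, 0], [0, 0, 0, 0], [0, 0, 0, 0], [0, 0, 0, 0], [0, 0, 0, 0]]
  jaw: 0.5

```text
clock: 11.05
tool_pos: [0.6025, -0.2369, 0.0436]
orientation: [0.4, 90.0, 93.7]
force: [-0.5, 0.2, 0.6]
opening: 0.0141
```

```bash
python3 plan.py "[(.6014,-.2363,.12,93.4),(.6014,-.2363,.20,93.4),(.579,.0,.24,204),(.579,.0965,.19,204)]" step=3.5
```

```text
psi0 93.3 j [ -4.  27. -15.  -0. -48. -82.] 24
[[-2.55, 0.03, 0.02, -0.001], [-2.55, 0.03, 0.02, -0.001], [-2.55, 0.03, 0.02, -0.001], [-2.67, 0.0, 0.0, -0.0], [-2.67, 0.0, 0.0, -0.0], [-2.67, 0.0, 0.0, -0.0], [-0.29, 0.06, 1.69, -0.138], [-0.29, -0.17, 1.69, -0.138]]
[[-0.29, -0.4, 1.65, -0.138], [-0.29, -0.63, 1.58, -0.138], [-0.29, -0.84, 1.47, -0.138], [-0.29, -1.03, 1.35, -0.138], [-0.29, -1.21, 1.19, -0.138], [-0.29, -1.36, 1.01, -0.138], [-0.29, -1.49, 0.82, -0.138], [-0.29, -1.58, 0.61, -0.138]]
[[-0.29, -1.65, 0.38, -0.138], [-0.29, -1.69, 0.15, -0.138], [-0.29, -1.69, -0.08, -0.138], [-0.29, -1.67, -0.31, -0.138], [1.25, -2.2, -0.98, 0.0], [1.25, -2.2, -0.98, 0.0], [1.25, -2.2, -0.98, 0.0], [1.25, -2.2, -0.98, 0.0]]
```

Call:
move_arm:
  commands:
    - [[-2.5, 0, 0, 0], [-2.5, 0, 0, 0], [-2.6, 0, 0, 0], [-2.7, 0, 0, 0], [-2.7, 0, 0, 0], [-2.7, 0, 0, 0], [-0.3, 0.06, 1.7, -0.138], [-0.3, -0.17, 1.7, -0.138]]

```text
clock: 11.85
tool_pos: [0.599, -0.2029, 0.207]
orientation: [-72.4, 90.0, 37.0]
force: [-0.4, -0.3, -4.5]
opening: 0.0136
```

Call:
move_arm:
  commands:
    - [[-0.3, -0.4, 1.65, -0.138], [-0.3, -0.63, 1.6, -0.138], [-0.3, -0.84, 1.5, -0.138], [-0.3, -1, 1.35, -0.138], [-0.3, -1.2, 1.2, -0.138], [-0.3, -1.4, 1, -0.138], [-0.3, -1.5, 0.8, -0.138], [-0.3, -1.6, 0.6, -0.138]]

```text
clock: 12.65
tool_pos: [0.5859, -0.0665, 0.23]
orientation: [0.1, 89.9, 172.8]
force: [0.3, -0.6, -2.3]
opening: 0.0137
```

Call:
move_arm:
  commands:
    - [[-0.3, -1.65, 0.4, -0.138], [-0.3, -1.7, 0.15, -0.138], [-0.3, -1.7, -0.1, -0.138], [-0.3, -1.7, -0.3, -0.138], [0, -2.2, -1, 0], [0, -2.2, -1, 0], [0, 0, 0, 0], [0, 0, 0, 0]]

```text
clock: 13.45
tool_pos: [0.5798, 0.0495, 0.242]
orientation: [-12.3, 89.9, -168.2]
force: [-0.1, -0.3, -1.6]
opening: 0.0139
```

```bash
cat > held.py <<'E'
from plan import *
tag=sys.argv[1];o=get_obs();print(o['tool_pos'].round(4),psi_of(o).round(1),o['opening'],o['joint_pos'].round(0))
im,d,K,T=snap('wrist','w_'+tag);P=pts(d,K,T);Tt=toolT(o)
L=(P-Tt[:3,3])@Tt[:3,:3]   # tool coords
b=(d>0)&(im.max(2)<95)&(L[...,0]>-.002)&(L[...,0]<.014)&(np.hypot(L[...,1],L[...,2])<.045)
q=L[b];print('disc tool x',np.median(q[:,0]).round(4));(cy,cz),r=cv2.minEnclosingCircle((q[:,1:]*1e3).astype('float32'));print('disc y,z mm',round(cy,2),round(cz,2),round(r,1), 'ranges',q[:,1:].min(0).round(4),q[:,1:].max(0).round(4))
for n,c in(('near',(.464,.1065)),('mid',(.579,.0965)),('far',(.694,.0865))):
    m=(d>0)&(np.hypot(P[...,0]-c[0],P[...,1]-c[1])<.025)&(P[...,2]>.129)&(P[...,2]<.137)
    if m.sum()>300:
        (x,y),r=cv2.minEnclosingCircle((P[m][:,:2]*1e3).astype('float32'));print(n,m.sum(),round(x,1),round(y,1),round(r,1))
E
python3 held.py heldA
```

```text
[0.5798 0.0495 0.242 ] -155.9 0.013931381004085041 [ 24.  11. -10.  -0. -69.  -0.]
disc tool x 0.0063
disc y,z mm 3.66 -0.87 35.3 ranges [-0.0006 -0.0361] [0.0382 0.0344]
far 1211 693.5 86.9 17.6
```

View pics/w_heldA.png

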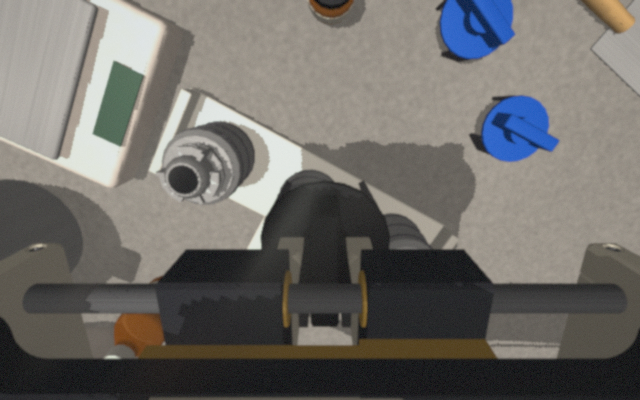

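Held cap seen from the wrist: the disc lies about 2 mm to tool +y and level, with far flask at (185,178). Now over the middle flask.

```bash
python3 plan.py "[(.5775,.0984,.215,204.1),(.5775,.0984,.178,204.1)]" step=2
```

```text
psi0 -156.0 j [ 24.  11. -10.  -0. -69.  -0.] 48
[[0.06, -0.1, -0.04, -0.137], [0.06, -0.09, -0.05, -0.137], [0.06, -0.09, -0.06, -0.137], [0.06, -0.08, -0.08, -0.137], [0.06, -0.07, -0.09, -0.137], [0.06, -0.05, -0.09, -0.137], [0.06, -0.04, -0.1, -0.137], [0.06, -0.03, -0.1, -0.137]]
[[0.06, -0.01, -0.11, -0.137], [0.06, 0.0, -0.11, -0.137], [0.06, 0.02, -0.11, -0.137], [0.06, 0.03, -0.1, -0.137], [0.06, 0.05, -0.1, -0.137], [0.06, 0.06, -0.09, -0.137], [0.06, 0.07, -0.08, -0.137], [0.06, 0.08, -0.07, -0.137]]
[[0.06, 0.09, -0.06, -0.137], [0.06, 0.1, -0.05, -0.137], [0.06, 0.1, -0.03, -0.137], [0.06, 0.11, -0.02, -0.137], [0.06, 0.11, -0.0, -0.137], [0.06, 0.11, 0.01, -0.137], [0.06, 0.1, 0.03, -0.137], [0.06, 0.1, 0.04, -0.137]]
[[0.06, 0.09, 0.05, -0.137], [0.06, 0.09, 0.06, -0.137], [0.06, 0.08, 0.08, -0.137], [0.06, 0.07, 0.09, -0.137], [0.06, 0.05, 0.09, -0.137], [0.06, 0.04, 0.1, -0.137], [0.06, 0.03, 0.1, -0.137], [0.06, 0.01, 0.11, -0.137]]
[[0.06, -0.0, 0.11, -0.137], [0.06, -0.02, 0.11, -0.137], [0.06, -0.03, 0.1, -0.137], [0.06, -0.05, 0.1, -0.137], [0.06, -0.06, 0.09, -0.137], [0.06, -0.07, 0.08, -0.137], [0.06, -0.08, 0.07, -0.137], [0.06, -0.09, 0.06, -0.137]]
[[0.06, -0.1, 0.05, -0.137], [0.06, -0.1, 0.03, -0.137], [0.06, -0.11, 0.02, -0.137], [0.06, -0.11, 0.0, -0.137], [0.06, -0.11, -0.01, -0.137], [0.06, -0.1, -0.03, -0.137], [1.85, 0.0, 0.0, -0.0], [1.85, 0.0, 0.0, -0.0]]
```

```bash
sed -i 's/    z=toolT(o)\[:3,2\];return .*/    z=toolT(o)[:3,2];p=np.degrees(np.arctan2(z[1],z[0]));j=o["joint_pos"];q=j[0]+j[5]+180;return p+360*round((q-p)\/360)/' plan.py; python3 plan.py "[(.5775,.0984,.215,204.1),(.5775,.0984,.178,204.1)]" step=2
```

```text
psi0 204.0 j [ 24.  11. -10.  -0. -69.  -0.] 5
[[0.9, -1.54, -0.6, -0.0], [0.9, -1.54, -0.6, -0.0], [0.9, -1.54, -0.6, -0.0], [1.85, 0.0, 0.0, -0.0], [1.85, 0.0, 0.0, -0.0]]
```

Call:
move_arm:
  commands:
    - [[0.9, -1.5, -0.6, 0], [0.9, -1.5, -0.6, 0], [0.9, -1.6, -0.6, 0], [1.5, 0, 0, 0], [1.5, 0, 0, 0], [0.7, 0, 0, 0], [0, 0, 0, 0], [0, 0, 0, 0]]

```text
clock: 14.3
tool_pos: [0.5783, 0.0988, 0.1788]
orientation: [110.5, 90.0, -45.4]
force: [-0.2, 0.2, -1.3]
opening: 0.0139
```

```bash
python3 plan.py "[(.5775,.0984,.168,204.1)]" step=2
```

```text
psi0 204.0 j [ 29.  14. -15.   0. -61.  -5.] 1
[[1.08, 0.0, 0.09, -0.001]]
```

Call:
move_arm:
  commands:
    - [[0.3, 0, 0.08, 0], [0.3, 0, 0, 0], [0.3, 0, 0, 0], [0, 0, 0, 0], [0, 0, 0, 0]]

```text
clock: 14.8
tool_pos: [0.5773, 0.098, 0.1696]
orientation: [27.3, 90.0, -128.7]
force: [-0.4, -0.9, -2.9]
opening: 0.0138
```

Call:
move_arm:
  commands:
    - [[0.2, 0, 0, 0], [0.2, 0, 0, 0], [0.1, 0, 0, 0], [0, 0, 0, 0], [0, 0, 0, 0]]

```text
clock: 15.3
tool_pos: [0.5773, 0.0981, 0.1645]
orientation: [7.7, 90.0, -148.3]
force: [0.7, 0.3, -3.3]
opening: 0.014
```

Call:
move_arm:
  commands:
    - [[0.1, 0, 0, 0], [0.1, 0, 0, 0], [0, 0, 0, 0]]

```text
clock: 15.6
tool_pos: [0.5776, 0.0981, 0.1641]
orientation: [154.3, 89.9, -1.6]
force: [-3.4, -0.5, 7.6]
opening: 0.0136
```

Call:
move_arm:
  commands:
    - [[0, 0, 0.016, -0.087], [0, 0, 0.016, -0.087], [0, 0, 0.016, -0.087], [0, 0, 0.016, -0.087], [0, 0, 0, 0]]

```text
clock: 16.1
tool_pos: [0.5767, 0.0978, 0.1624]
orientation: [-87.0, 90.0, 137.0]
force: [0.9, 0.5, -3.4]
opening: 0.0138
```

Call:
move_arm:
  commands:
    - [[0, 0, 0.016, -0.087], [0, 0, 0.016, -0.087], [0, 0, 0, 0]]

```text
clock: 16.4
tool_pos: [0.5765, 0.0975, 0.1624]
orientation: [-41.7, 90.0, -167.8]
force: [0.1, -1.4, -2.2]
opening: 0.0136
```

Call:
move_arm:
  commands:
    - [[0.2, 0, 0, 0], [0.2, 0, 0, 0], [0.2, 0, 0, 0], [0.2, 0, 0, 0], [0, 0, 0, 0], [0, 0, 0, 0]]

```text
clock: 17.0
tool_pos: [0.5765, 0.0975, 0.1545]
orientation: [-9.3, 90.0, -135.4]
force: [-0.6, 0.4, -3.7]
opening: 0.0139
```

Call:
move_arm:
  commands:
    - [[0.1, 0, 0, 0], [0.1, 0, 0, 0], [0.1, 0, 0, 0], [0, 0, 0, 0]]

```text
clock: 17.4
tool_pos: [0.5767, 0.0976, 0.1522]
orientation: [128.6, 90.0, 2.5]
force: [-1.8, -0.1, 3.2]
opening: 0.0139
```

Call:
move_arm:
  commands:
    - [[-0.05, 0, 0, 0], [0, 0, 0, 0], [0, 0, 0, 0], [0, 0, -0.018, 0.1], [0, 0, -0.018, 0.1], [0, 0, -0.018, 0.1], [0, 0, -0.018, 0.1], [0, 0, -0.018, 0.1]]
  jaw: 1.65

```text
clock: 18.2
tool_pos: [0.5771, 0.0981, 0.1517]
orientation: [-10.0, 90.0, -165.0]
force: [-0.1, 0.0, -1.0]
opening: 0.0166
```

Call:
move_arm:
  commands:
    - [[0, 0, -0.018, 0.1], [0, 0, -0.018, 0.1], [0, 0, -0.018, 0.1], [0, 0, -0.018, 0.1], [0, 0, -0.018, 0.1], [0, 0, -0.018, 0.1], [0, 0, 0, 0]]

```text
clock: 18.9
tool_pos: [0.5783, 0.0983, 0.1519]
orientation: [36.9, 90.0, -152.3]
force: [-1.0, -0.5, 0.4]
opening: 0.0163
```

Run:
```python
from plan import *
o=get_obs();print(psi_of(o),o['moment'].round(2),o['force'].round(1),o['opening'])
im,d,K,T=snap('wrist','w_runA');P=pts(d,K,T);Tt=toolT(o);L=(P-Tt[:3,3])@Tt[:3,:3]
b=(d>0)&(im.max(2)<95)&(L[...,0]>-.002)&(L[...,0]<.02)&(np.hypot(L[...,1],L[...,2])<.045)
print('disc below tcp',np.percentile(L[b][:,0],[10,50,90]).round(4))
```

```text
170.80475352149224 [0.09 0.03 0.09] [-1.  -0.5  0.4] 0.01629473590003636
disc below tcp [0.0093 0.0103 0.0113]
```

Call:
move_arm:
  commands:
    - [[0, 0, -0.014, 0.08], [0, 0, -0.014, 0.08], [0, 0, -0.014, 0.08], [0, 0, -0.014, 0.08], [0, 0, -0.014, 0.08], [0, 0, 0, 0]]

```text
clock: 19.55
tool_pos: [0.5789, 0.0981, 0.1519]
orientation: [49.5, 90.0, -162.5]
force: [-0.5, 0.0, -0.1]
opening: 0.0164
```

```bash
cat > run.py <<'E'
from plan import *
o=get_obs();print(psi_of(o),o['moment'].round(2),o['force'].round(1),o['opening'],o['tool_pos'])
im,d,K,T=snap('wrist','w_run');P=pts(d,K,T);Tt=toolT(o);L=(P-Tt[:3,3])@Tt[:3,:3]
b=(d>0)&(im.max(2)<95)&(L[...,0]>-.002)&(L[...,0]<.02)&(np.hypot(L[...,1],L[...,2])<.045)
print('disc below tcp',np.percentile(L[b][:,0],[10,50,90]).round(4),'disc z above shoulder mm',((o['tool_pos'][2]-np.median(L[b][:,0])-.1)*1e3).round(1))
E
python3 run.py
```

```text
148.05556092880244 [0.04 0.11 0.01] [-0.5  0.  -0.1] 0.016369125595656536 [0.57887142 0.09813132 0.15194687]
disc below tcp [0.0109 0.0119 0.0128] disc z above shoulder mm 40.0
```

Call:
move_arm:
  commands:
    - [[0, 0, -0.009, 0.05], [0, 0, -0.009, 0.05], [0, 0, 0, 0]]

```text
clock: 19.9
tool_pos: [0.5791, 0.0981, 0.1521]
orientation: [-127.0, 90.0, 15.4]
force: [0.0, -0.2, -0.4]
opening: 0.0163
```

```bash
python3 run.py
```

```text
142.3963951178889 [ 0.05  0.07 -0.02] [ 0.  -0.2 -0.4] 0.0162582973655832 [0.57913281 0.09807843 0.15210832]
disc below tcp [0.011  0.0121 0.013 ] disc z above shoulder mm 40.0
```

Call:
move_arm:
  commands:
    - [[0, 0, -0.007, 0.04], [0, 0, -0.007, 0.04], [0, 0, -0.007, 0.04], [0, 0, 0, 0]]

```text
clock: 20.35
tool_pos: [0.5791, 0.0981, 0.1521]
orientation: [8.2, 90.0, 143.8]
force: [-1.3, 1.2, 0.8]
opening: 0.0167
```

```bash
python3 run.py
```

```text
135.5566806845242 [0.55 0.6  0.63] [-1.3  1.2  0.8] 0.016695727898995833 [0.57908696 0.09812226 0.15212114]
disc below tcp [0.0109 0.0121 0.013 ] disc z above shoulder mm 40.1
```

At the stop: moment is 0.6 N m and the disc height says about 3 mm. Back off, release and go to cap B.

Call:
move_arm:
  commands:
    - [[0, 0, 0, -0.1], [0, 0, 0, 0], [-1, 0, 0, 0], [-2, 0, 0, 0], [-2.5, 0, 0, 0], [-2.5, 0, 0, 0], [0, 0, 0, 0]]
  jaw: 3

```text
clock: 21.1
tool_pos: [0.5814, 0.0983, 0.2369]
orientation: [-124.7, 89.6, 16.4]
force: [0.3, 0.1, 0.3]
opening: 0.0301
```

```bash
python3 run.py; python3 plan.py "[(.50,-.05,.25,170),(.463,-.2627,.20,200.5)]" step=4
```

```text
141.0400227902584 [ 0.08  0.   -0.  ] [0.3 0.1 0.3] 0.030084115587055756 [0.58135265 0.09830406 0.23689578]
disc below tcp [-0.0018 -0.001  -0.0003] disc z above shoulder mm 137.9
psi0 141.0 j [ 29.  12. -10.   0. -68. -68.] 11
[[-0.3, 3.32, -0.61, -0.101], [-0.3, 3.36, -0.28, -0.101], [-0.3, 3.37, 0.06, -0.101], [-0.3, 3.35, 0.4, -0.101], [-0.3, 3.29, 0.74, -0.101], [0.83, 3.6, -0.01, -0.089], [0.83, 3.58, 0.31, -0.089], [0.83, 3.54, 0.63, -0.089]]
[[0.83, 3.47, 0.94, -0.089], [0.83, 3.38, 1.24, -0.089], [0.83, 3.25, 1.54, -0.089]]
```

Call:
move_arm:
  commands:
    - [[-0.3, 3.3, -0.6, -0.1], [-0.3, 3.4, -0.3, -0.1], [-0.3, 3.4, 0.06, -0.1], [-0.3, 3.35, 0.4, -0.1], [-0.3, 3.3, 0.75, -0.1], [0.8, 3.6, 0, -0.09], [0.8, 3.6, 0.3, -0.09], [0.8, 3.5, 0.6, -0.09]]
  jaw: 5

```text
clock: 21.95
tool_pos: [0.479, -0.1581, 0.2227]
orientation: [-101.2, 90.0, 84.2]
force: [1.0, 0.2, -0.0]
opening: 0.0496
```

Call:
move_arm:
  commands:
    - [[0.8, 3.5, 0.95, -0.09], [0.8, 3.4, 1.2, -0.09], [0.8, 3.2, 1.5, -0.09], [0, 0, 0, 0], [0, 0, 0, 0]]

```text
clock: 22.45
tool_pos: [0.4612, -0.2637, 0.1983]
orientation: [-33.8, 89.9, 166.7]
force: [0.2, -0.6, 1.5]
opening: 0.0498
```

```bash
python3 cap.py capB "[(.4613,-.2627)]"
python3 - <<'E'
from h import *
im,d,K,T=snap('top','top2')
a=im[130:330,180:480,::-1];cv2.imwrite('pics/t2.png',np.hstack([cv2.resize(a,(600,400)),cv2.resize(cv2.imread('pics/c_capB.png'),(200,200)).repeat(2,0)[:400]]))
E
python3 plan.py "[(.4613,-.2627,.10,200.5),(.4613,-.2627,.0435,200.5)]" step=2.5
```

```text
[ 0.4612 -0.2637  0.1983] 200.5
fin 523 [ 0.4744 -0.2958  0.0671] 474.4 -295.5 [13.4 28.6] 20.8 pca -69.5
disc 475.1 -297.8 32.3
claw hist []
psi0 200.6 j [ -8.   8. -20.  -0. -62.  29.] 7
[[2.48, -0.01, 0.02, 0.001], [2.48, -0.01, 0.02, 0.001], [2.48, -0.01, 0.02, 0.001], [2.48, -0.01, 0.02, 0.001], [1.88, 0.0, 0.0, -0.0], [1.88, 0.0, 0.0, -0.0], [1.88, 0.0, 0.0, -0.0]]
```

View pics/t2.png

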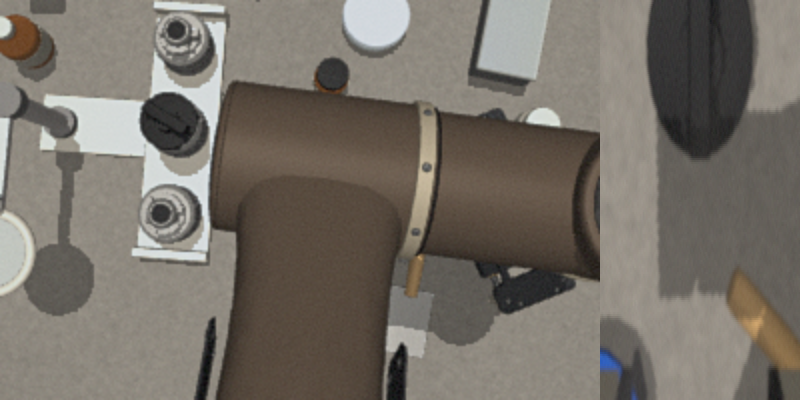

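View pics/c_capB.png

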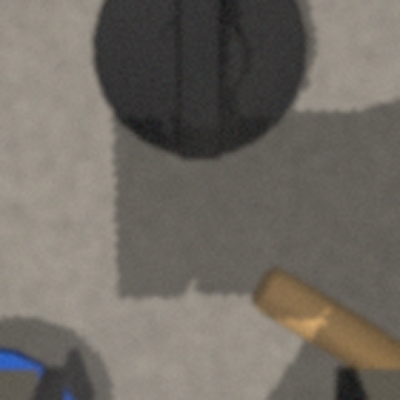

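Cap B is no longer below the tool: it has been knocked aside, its disc now at the top of the crop (200,50). In the top view, cap A sits on the middle flask at (172,122). Measuring B again.

```bash
python3 cap.py capB2 "[(.48,-.312)]"
```

```text
[ 0.462  -0.2627  0.199 ] 200.6
fin 1114 [ 0.4802 -0.3114  0.067 ] 479.7 -310.0 [13.8 59.4] 20.9 pca -69.3
disc 479.6 -309.7 35.8
claw hist []
```

```bash
python3 plan.py "[(.479,-.310,.17,200.6)]" step=2.5
```

```text
psi0 200.7 j [ -8.   8. -20.  -0. -62.  29.] 3
[[0.97, 1.68, 0.04, 0.0], [0.97, 1.68, 0.04, 0.0], [0.97, 1.68, 0.04, 0.0]]
```

Call:
move_arm:
  commands:
    - [[1, 1.7, 0.04, 0], [1, 1.7, 0.04, 0], [1, 1.65, 0.04, 0], [0, 0, 0, 0], [0, 0, 0, 0]]

```text
clock: 23.1
tool_pos: [0.4786, -0.3109, 0.1683]
orientation: [-35.2, 89.9, 165.5]
force: [0.1, -0.3, 0.2]
opening: 0.0504
```

```bash
python3 cap.py capB3 "[(.4796,-.31)]";python3 plan.py "[(.479,-.310,.0435,200.6)]" step=2.5
```

```text
[ 0.4786 -0.3109  0.1683] 200.6
fin 1160 [ 0.4806 -0.3118  0.0669] 479.9 -310.2 [13.7 59.2] 20.1 pca -69.4
disc 479.9 -309.7 35.9
claw hist [(-120, 16), (-30, 17)]
psi0 200.7 j [-13.  13. -17.  -0. -59.  34.] 6
[[2.09, -0.01, -0.01, 0.0], [2.09, -0.01, -0.01, 0.0], [2.09, -0.01, -0.01, 0.0], [2.09, -0.01, -0.01, 0.0], [2.09, -0.01, -0.01, 0.0], [2.09, -0.01, -0.01, 0.0]]
```

View pics/c_capB3.png

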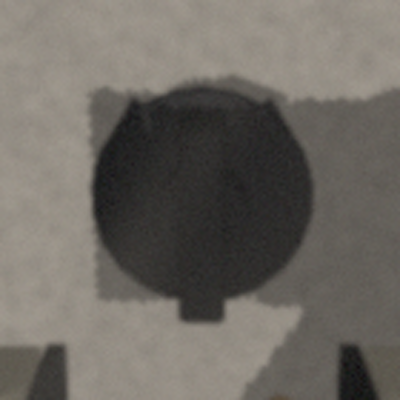

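Two claws are symmetric at the upper corners (135,105) and (268,105), so B's claws are at 110.6° + 120k. It is centred between the jaws; grasp.

Call:
move_arm:
  commands:
    - [[2.1, 0, 0, 0], [2.1, 0, 0, 0], [2.1, 0, 0, 0], [2.1, 0, 0, 0], [2.1, 0, 0, 0], [2, 0, 0, 0], [0, 0, 0, 0], [0, 0, 0, 0]]

```text
clock: 23.95
tool_pos: [0.4791, -0.3106, 0.0447]
orientation: [75.2, 90.0, -84.1]
force: [0.6, -0.1, -0.3]
opening: 0.05
```

Call:
move_arm:
  commands:
    - [[0, 0, 0, 0], [0, 0, 0, 0], [0, 0, 0, 0], [0, 0, 0, 0], [0, 0, 0, 0], [0, 0, 0, 0]]
  jaw: 0.5

```text
clock: 24.55
tool_pos: [0.4788, -0.3108, 0.0443]
orientation: [115.2, 90.0, -44.1]
force: [-0.2, 0.4, 1.4]
opening: 0.0138
```

```bash
python3 plan.py "[(.479,-.310,.20,200.6),(.464,.04,.24,194.5)]" step=3.5
```

```text
psi0 200.7 j [-13.  21. -25.   0. -43.  34.] 16
[[-3.11, -0.01, -0.01, 0.0], [-3.11, -0.01, -0.01, 0.0], [-3.11, -0.01, -0.01, 0.0], [-3.11, -0.01, -0.01, 0.0], [-3.11, -0.01, -0.01, 0.0], [-0.36, -3.03, -0.99, 0.01], [-0.36, -3.04, -0.96, 0.01], [-0.36, -3.04, -0.93, 0.01]]
[[-0.36, -3.05, -0.9, 0.01], [-0.36, -3.06, -0.87, 0.01], [-0.36, -3.07, -0.84, 0.01], [-0.36, -3.08, -0.81, 0.01], [-0.36, -3.09, -0.78, 0.01], [-0.36, -3.09, -0.75, 0.01], [-0.36, -3.1, -0.72, 0.01], [-0.36, -3.11, -0.69, 0.01]]
```

Call:
move_arm:
  commands:
    - [[-2.5, 0, 0, 0], [-3.1, 0, 0, 0], [-3.1, 0, 0, 0], [-3.1, 0, 0, 0], [-3.5, 0, 0, 0], [-0.4, -3, -1, 0.01], [-0.4, -3, -0.95, 0.01], [-0.4, -3, -0.95, 0.01]]

```text
clock: 25.35
tool_pos: [0.4743, -0.2152, 0.2089]
orientation: [-64.2, 90.0, 134.7]
force: [0.8, -0.0, -2.1]
opening: 0.014
```

Call:
move_arm:
  commands:
    - [[-0.4, -3, -0.9, 0.01], [-0.4, -3, -0.9, 0.01], [-0.4, -3.1, -0.8, 0.01], [-0.4, -3.1, -0.8, 0.01], [-0.4, -3.1, -0.8, 0.01], [-0.4, -3.1, -0.75, 0.01], [-0.4, -3.1, -0.7, 0.01], [-0.4, -3.1, -0.7, 0.01]]

```text
clock: 26.15
tool_pos: [0.4633, 0.0389, 0.2409]
orientation: [-22.8, 90.0, 171.6]
force: [1.1, -0.5, -2.5]
opening: 0.0137
```

Call:
move_arm:
  commands:
    - [[0, 0, 0, 0.02], [0, 0, 0, 0], [0, 0, 0, 0]]

```text
clock: 26.45
tool_pos: [0.4636, 0.0372, 0.2406]
orientation: [2.0, 89.9, -164.7]
force: [-0.4, 0.0, -1.5]
opening: 0.0139
```

```bash
python3 held.py heldB
```

```text
[0.4636 0.0372 0.2406] 193.3 0.013871037578244847 [ 29.  -0. -23.  -0. -67. -16.]
disc tool x 0.0071
disc y,z mm 1.97 -1.22 35.0 ranges [-0.0012 -0.0362] [0.035  0.0337]
far 1225 692.0 86.7 17.7
```

```bash
python3 plan.py "[(.4639,.1057,.215,193.3),(.4639,.1057,.179,193.3)]" step=2
```

```text
psi0 193.2 j [ 29.  -0. -23.  -0. -67. -16.] 6
[[0.64, -1.67, -0.4, -0.0], [0.64, -1.67, -0.4, -0.0], [0.64, -1.67, -0.4, -0.0], [0.64, -1.67, -0.4, -0.0], [1.8, 0.0, 0.0, -0.0], [1.8, 0.0, 0.0, -0.0]]
```

Call:
move_arm:
  commands:
    - [[0.6, -1.7, -0.4, 0], [0.6, -1.7, -0.4, 0], [0.6, -1.65, -0.4, 0], [0.6, -1.65, -0.4, 0], [1.5, 0, 0, 0], [1.5, 0, 0, 0], [0.6, 0, 0, 0], [0, 0, 0, 0]]

```text
clock: 27.3
tool_pos: [0.4639, 0.1056, 0.1803]
orientation: [21.4, 89.9, -145.4]
force: [-0.4, 0.1, -1.8]
opening: 0.0138
```

```bash
python3 plan.py "[(.4639,.1057,.172,193.3)]" step=2
```

```text
psi0 193.2 j [ 37.   4. -27.  -0. -59. -23.] 1
[[0.83, -0.01, -0.0, -0.002]]
```

Call:
move_arm:
  commands:
    - [[0.3, 0, 0, 0], [0.3, 0, 0, 0], [0.3, 0, 0, 0], [0.2, 0, 0, 0], [0.2, 0, 0, 0], [0.1, 0, 0, 0], [0, 0, 0, 0], [0, 0, 0, 0]]

```text
clock: 28.1
tool_pos: [0.4644, 0.1066, 0.1672]
orientation: [176.0, 90.0, 9.3]
force: [-0.1, -0.2, -1.7]
opening: 0.0137
```

Call:
move_arm:
  commands:
    - [[0.1, 0, 0, 0], [0.1, 0, 0, 0], [0, 0, 0, 0]]

```text
clock: 28.4
tool_pos: [0.4644, 0.1066, 0.1651]
orientation: [-178.5, 90.0, 14.7]
force: [-0.1, -0.3, -0.7]
opening: 0.0139
```

Call:
move_arm:
  commands:
    - [[0.1, 0.05, 0, 0], [0.1, 0, 0, 0], [0, 0, 0, 0]]

```text
clock: 28.7
tool_pos: [0.4648, 0.1064, 0.1647]
orientation: [-165.7, 89.9, 27.6]
force: [-7.5, 1.5, 14.6]
opening: 0.0136
```

Call:
move_arm:
  commands:
    - [[-0.05, 0, 0.03, -0.087], [0, 0, -0.008, -0.087], [0, 0, -0.008, -0.087], [0, 0, -0.008, -0.087], [0, 0, 0, 0]]

```text
clock: 29.2
tool_pos: [0.4643, 0.1061, 0.1635]
orientation: [-50.0, 90.0, 163.2]
force: [-0.0, -0.8, -2.7]
opening: 0.0137
```

Call:
move_arm:
  commands:
    - [[0, 0, -0.008, -0.087], [0, 0, -0.008, -0.087], [0, 0, 0, 0]]

```text
clock: 29.5
tool_pos: [0.4644, 0.1061, 0.1634]
orientation: [-14.9, 90.0, -151.8]
force: [0.2, -0.9, -1.7]
opening: 0.0137
```

Over the gap. Lowering to the floor (TCP about 0.153).

Call:
move_arm:
  commands:
    - [[0.2, 0, 0, 0], [0.2, 0, 0, 0], [0.2, 0, 0, 0], [0.2, 0, 0, 0], [0, 0, 0, 0], [0, 0, 0, 0]]

```text
clock: 30.1
tool_pos: [0.4644, 0.1062, 0.1555]
orientation: [7.7, 90.0, -129.2]
force: [-0.2, -0.1, -2.7]
opening: 0.0143
```

Call:
move_arm:
  commands:
    - [[0.1, 0, 0, 0], [0.1, 0, 0, 0], [0.1, 0, 0, 0], [0, 0, 0, 0]]

```text
clock: 30.5
tool_pos: [0.4646, 0.1063, 0.153]
orientation: [142.6, 90.0, 5.8]
force: [-1.5, -0.7, 3.6]
opening: 0.0138
```

Call:
move_arm:
  commands:
    - [[-0.05, 0, 0, 0], [0, 0, 0, 0], [0, 0, 0, 0], [0, 0, 0.009, 0.1], [0, 0, 0.009, 0.1], [0, 0, 0.009, 0.1], [0, 0, 0.009, 0.1], [0, 0, 0.009, 0.1]]
  jaw: 1.65

```text
clock: 31.3
tool_pos: [0.4639, 0.1059, 0.1529]
orientation: [2.1, 90.0, -163.6]
force: [0.3, 0.7, -1.6]
opening: 0.0164
```

Call:
move_arm:
  commands:
    - [[0, 0, 0.009, 0.1], [0, 0, 0.009, 0.1], [0, 0, 0.009, 0.1], [0, 0, 0.009, 0.1], [0, 0, 0.009, 0.1], [0, 0, 0.009, 0.1], [0, 0, 0, 0]]

```text
clock: 32.0
tool_pos: [0.4635, 0.106, 0.153]
orientation: [29.9, 90.0, -170.1]
force: [0.0, -0.9, 1.1]
opening: 0.0165
```

```bash
python3 run.py
```

```text
160.03435246875142 [0.08 0.07 0.04] [ 0.  -0.9  1.1] 0.016537442692676683 [0.46352111 0.10596643 0.15297321]
disc below tcp [0.0105 0.0116 0.0126] disc z above shoulder mm 41.4
```

Call:
move_arm:
  commands:
    - [[0, 0, 0.007, 0.08], [0, 0, 0.007, 0.08], [0, 0, 0.007, 0.08], [0, 0, 0.007, 0.08], [0, 0, 0.007, 0.08], [0, 0, 0, 0]]

```text
clock: 32.65
tool_pos: [0.4632, 0.1061, 0.153]
orientation: [62.6, 90.0, -160.1]
force: [0.6, -0.8, -0.1]
opening: 0.0166
```

```bash
python3 run.py
```

```text
137.28335326169017 [0.03 0.03 0.  ] [ 0.6 -0.8 -0.1] 0.016552639281235983 [0.46321396 0.10610218 0.15300616]
disc below tcp [0.0118 0.0129 0.0139] disc z above shoulder mm 40.1
```

Call:
move_arm:
  commands:
    - [[0, 0, 0.004, 0.05], [0, 0, 0.004, 0.05], [0, 0, 0, 0]]

```text
clock: 33.0
tool_pos: [0.4632, 0.1063, 0.1531]
orientation: [-44.8, 90.0, 86.8]
force: [-0.2, 0.9, -1.0]
opening: 0.0165
```

```bash
python3 run.py
```

```text
131.62977275237543 [0.2  0.26 0.07] [-0.2  0.9 -1. ] 0.01648134067202039 [0.46317626 0.106275   0.1530899 ]
disc below tcp [0.0118 0.013  0.014 ] disc z above shoulder mm 40.1
```

Call:
move_arm:
  commands:
    - [[0, 0, 0.003, 0.04], [0, 0, 0.003, 0.04], [0, 0, 0, 0]]

```text
clock: 33.35
tool_pos: [0.4631, 0.1062, 0.1531]
orientation: [127.1, 90.0, -105.8]
force: [-0.4, 0.6, 1.0]
opening: 0.0166
```

```bash
python3 run.py
```

```text
127.07973751717019 [0.14 0.47 0.74] [-0.4  0.6  1. ] 0.01664497013610686 [0.46308252 0.10622461 0.15311424]
disc below tcp [0.0118 0.013  0.014 ] disc z above shoulder mm 40.1
```

At the stop (0.74 N m), disc at the same height as A's. Release, then on to the handle.

Call:
move_arm:
  commands:
    - [[0, 0, 0, -0.1], [0, 0, 0, 0], [-1, 0, 0, 0], [-2, 0, 0, 0], [-2.5, 0, 0, 0], [-3, 0, 0, 0], [-4, 0, 0, 0], [-4, 0, 0, 0]]
  jaw: 3

```text
clock: 34.2
tool_pos: [0.4628, 0.1058, 0.3204]
orientation: [-119.6, 90.0, 12.9]
force: [1.7, 0.4, 0.5]
opening: 0.0301
```

```bash
python3 - <<'E'
from plan import *
im,d,K,T=snap('side','side3');P=pts(d,K,T)
m=(d>0)&(im.max(2)<60)&(P[...,2]>.26)&(P[...,2]<.295)&(np.hypot(P[...,0]-.479,P[...,1]-.278)<.04)
h=P[m].mean(0);print(m.sum(),h)
cv2.imwrite('pics/s3.png',cv2.resize(im[200:330,200:400,::-1],None,fx=4,fy=4,interpolation=cv2.INTER_CUBIC))
E
python3 plan.py "[(.479,.277,.335,84.3),(.479,.277,.245,84.3)]" step=2.5
```

```text
48 [0.47878897 0.2780618  0.27792068]
psi0 132.6 j [ 37.  -2. -14.   0. -78. -84.] 11
[[-0.11, -1.79, 1.67, 0.12], [-0.11, -1.58, 1.87, 0.12], [-0.11, -1.34, 2.04, 0.12], [-0.11, -1.08, 2.19, 0.12], [-0.11, -0.81, 2.31, 0.12], [-0.11, -0.53, 2.39, 0.12], [-0.11, -0.24, 2.43, 0.12], [2.25, 0.0, 0.0, -0.0]]
[[2.25, 0.0, 0.0, -0.0], [2.25, 0.0, 0.0, -0.0], [2.25, 0.0, 0.0, -0.0]]
```

View pics/s3.png

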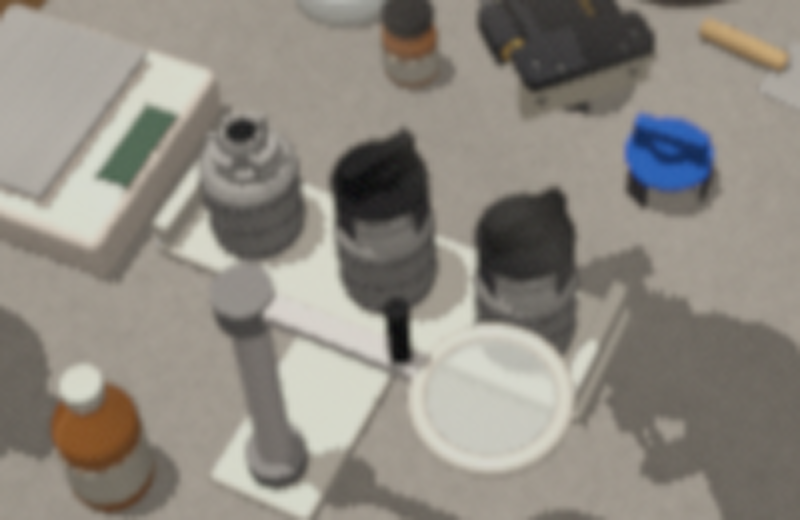

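Both caps sit level on the middle (380,190) and near (525,245) flasks, and the magnifier is clear. Swinging it back.

Call:
move_arm:
  commands:
    - [[-0.2, -1.8, 1.7, 0.12], [-0.2, -1.6, 1.9, 0.12], [-0.2, -1.35, 2.05, 0.12], [-0.2, -1.1, 2.2, 0.12], [-0.2, -0.8, 2.3, 0.12], [-0.2, -0.55, 2.4, 0.12], [-0.2, -0.25, 2.45, 0.12], [0, 0, 0, 0]]
  jaw: 3.4

```text
clock: 35.05
tool_pos: [0.4765, 0.2803, 0.3321]
orientation: [-60.4, 90.0, 23.9]
force: [-0.2, -1.3, 0.2]
opening: 0.0337
```

```bash
python3 plan.py "[(.479,.277,.245,84.3)]" step=2
```

```text
psi0 84.3 j [  51.    6.   -5.    0.  -79. -146.] 5
[[1.74, -0.06, -0.06, -0.0], [1.74, -0.06, -0.06, -0.0], [1.74, -0.06, -0.06, -0.0], [1.74, -0.06, -0.06, -0.0], [1.74, -0.06, -0.06, -0.0]]
```

Call:
move_arm:
  commands:
    - [[1.7, -0.06, -0.06, 0], [1.7, -0.06, -0.06, 0], [1.8, -0.06, -0.06, 0], [1.8, -0.06, -0.06, 0], [1.7, -0.06, -0.06, 0], [0, 0, 0, 0], [0, 0, 0, 0]]

```text
clock: 35.75
tool_pos: [0.4792, 0.2745, 0.2458]
orientation: [-106.1, 90.0, -21.6]
force: [-0.0, 0.5, 1.1]
opening: 0.0338
```

Call:
move_arm:
  commands:
    - [[0, 0, 0, 0], [0, 0, 0, 0], [0, 0, 0, 0]]
  jaw: 2

```text
clock: 36.05
tool_pos: [0.4792, 0.275, 0.2458]
orientation: [-37.6, 89.9, 46.9]
force: [-0.0, 0.2, -0.8]
opening: 0.0206
```

```bash
cat > arc.py <<'E'
from plan import *
post=np.array([.5907,.267])
def arc(a0,a1,n,r=.11,z=.245):
    out=[]
    for a in np.linspace(a0,a1,n+1)[1:]:
        th=np.radians(-94.8)-a; out.append((post[0]+r*np.cos(th),post[1]+r*np.sin(th),z,np.degrees(th)+270))
    return out
o=get_obs();v=o['tool_pos'][:2]-post;a=(np.radians(-94.8)-np.arctan2(v[1],v[0]))%(2*np.pi);print('tcp joint',a,'r',np.hypot(*v),o['force'])
rows_for(arc(a if a<4 else a-2*np.pi,float(sys.argv[1]),int(sys.argv[2])))
E
python3 arc.py 0 16
```

```text
tcp joint 1.5583701041528695 r 0.11179610458034639 [-0.02837985  0.20348088 -0.78625957]
psi0 84.5 j [  50.    8.  -13.    0.  -68. -146.] 16
[[0.08, -0.26, -1.06, -0.122], [0.0, -0.05, -1.07, -0.097], [0.0, -0.05, -1.07, -0.097], [0.0, -0.05, -1.07, -0.097], [0.0, -0.05, -1.07, -0.097], [0.0, -0.05, -1.07, -0.097], [0.0, -0.05, -1.07, -0.097], [0.0, -0.05, -1.07, -0.097]]
[[0.0, -0.05, -1.07, -0.097], [0.0, -0.05, -1.07, -0.097], [0.0, -0.05, -1.07, -0.097], [0.0, -0.05, -1.07, -0.097], [0.0, -0.05, -1.07, -0.097], [0.0, -0.05, -1.07, -0.097], [0.0, -0.05, -1.07, -0.097], [0.0, -0.05, -1.07, -0.097]]
```

Call:
move_arm:
  commands:
    - [[0, -0.15, -1.06, -0.12], [0, -0.05, -1.07, -0.097], [0, -0.05, -1.07, -0.097], [0, -0.05, -1.07, -0.097], [0, -0.05, -1.07, -0.097], [0, -0.05, -1.07, -0.097], [0, -0.05, -1.07, -0.097], [0, -0.05, -1.07, -0.097]]

```text
clock: 36.85
tool_pos: [0.5051, 0.1955, 0.2455]
orientation: [-27.1, 89.9, 103.4]
force: [-3.1, 3.6, 1.2]
opening: 0.0198
```

```bash
python3 arc.py -0.01 8
```

```text
tcp joint 0.7905766792207463 r 0.11152583244798722 [-3.0759269   3.57888482  1.22418278]
psi0 130.5 j [ 42.   7. -14.  -0. -68. -91.] 8
[[0.05, -0.2, -1.1, -0.089], [0.0, -0.06, -1.1, -0.1], [0.0, -0.06, -1.1, -0.1], [0.0, -0.06, -1.1, -0.1], [0.0, -0.06, -1.1, -0.1], [0.0, -0.06, -1.1, -0.1], [0.0, -0.06, -1.1, -0.1], [0.0, -0.06, -1.1, -0.1]]
```

Call:
move_arm:
  commands:
    - [[0, -0.15, -1.1, -0.09], [0, -0.06, -1.1, -0.1], [0, -0.06, -1.1, -0.1], [0, -0.06, -1.1, -0.1], [0, -0.06, -1.1, -0.1], [0, -0.06, -1.1, -0.1], [0, -0.06, -1.1, -0.1], [0, -0.06, -1.1, -0.1]]

```text
clock: 37.65
tool_pos: [0.5819, 0.1559, 0.2452]
orientation: [31.1, 89.9, -153.1]
force: [-4.6, -0.7, 2.3]
opening: 0.0201
```

Call:
move_arm:
  commands:
    - [[0, 0, 0, 0], [0, 0, 0, 0]]

```text
clock: 37.85
tool_pos: [0.5827, 0.1569, 0.2451]
orientation: [-129.9, 90.0, 45.5]
force: [0.1, 0.2, 0.1]
opening: 0.0198
```

```bash
python3 arc.py -0.01 1
python3 - <<'E'
from h import *
im,d,K,T=snap('side','side4');P=pts(d,K,T)
m=(d>0)&(im.min(2)>120)&(P[...,2]>.22)&(P[...,2]<.234)&(P[...,0]>.45)&(P[...,0]<.7)&(P[...,1]>.0)&(P[...,1]<.16)
q=P[m];print('lens',m.sum(),cv2.minEnclosingCircle((q[:,:2]*1e3).astype('float32')),q.mean(0))
E
```

```text
tcp joint 6.272000108262811 r 0.11040602636206596 [0.10988285 0.19752934 0.08643363]
psi0 175.3 j [ 34.  13.  -7.  -0. -70. -38.] 1
[[0.01, -0.04, 0.01, -0.007]]
lens 34 ((551.9431762695312, 135.6802520751953), 11.056117057800293) [0.55305722 0.13526483 0.22769478]
```

Call:
move_arm:
  commands:
    - [[0, 0, 0, 0], [0, 0, 0, 0], [0, 0, 0, 0], [-2, 0, 0, 0], [-3, 0, 0, 0], [-3, 0, 0, 0], [-3, 0, 0, 0], [-3, 0, 0, 0]]
  jaw: 3.4

```text
clock: 38.7
tool_pos: [0.5824, 0.1568, 0.3865]
orientation: [-138.2, 90.0, 37.3]
force: [0.7, -0.2, -0.1]
opening: 0.0342
```

```bash
python3 plan.py "[(.45,-.12,.40,140)]" step=4
```

```text
psi0 175.5 j [ 34.  10.   7.  -0. -87. -38.] 8
[[-0.17, 3.58, 1.38, 0.077], [-0.17, 3.67, 1.1, 0.077], [-0.17, 3.75, 0.81, 0.077], [-0.17, 3.8, 0.52, 0.077], [-0.17, 3.83, 0.22, 0.077], [-0.17, 3.83, -0.07, 0.077], [-0.17, 3.82, -0.37, 0.077], [-0.17, 3.78, -0.67, 0.077]]
```

Call:
move_arm:
  commands:
    - [[-0.2, 3.6, 1.4, 0.077], [-0.2, 3.7, 1.1, 0.077], [-0.2, 3.75, 0.8, 0.077], [-0.2, 3.8, 0.5, 0.077], [-0.2, 3.8, 0.2, 0.077], [-0.2, 3.8, -0.1, 0.077], [-0.2, 3.8, -0.4, 0.077], [-0.2, 3.8, -0.7, 0.077]]

```text
clock: 39.5
tool_pos: [0.4509, -0.1219, 0.4015]
orientation: [-130.5, 89.9, 9.6]
force: [1.1, -1.3, 0.4]
opening: 0.0341
```

Run:
```python
from h import *
o=[]
for n in('side','top'):
    im,d,K,T=snap(n,n+'5');P=pts(d,K,T)
    m=(d>0)&(P[...,2]>.222)&(P[...,2]<.234)&(np.hypot(P[...,0]-.577,P[...,1]-.097)<.07)
    if m.sum()>20:
        print(n,'lens',m.sum(),cv2.minEnclosingCircle((P[m][:,:2]*1e3).astype('float32')))
    m=(d>0)&(im.max(2)<60)&(P[...,2]>.26)&(P[...,2]<.295)&(np.hypot(P[...,0]-.582,P[...,1]-.157)<.04)
    if m.sum(): h=P[m].mean(0);v=h[:2]-[.5907,.267];print(n,'handle',h,'joint',np.radians(-94.8)-np.arctan2(v[1],v[0]))
    for k,c in(('near',(.4637,.1066)),('mid',(.5783,.0966))):
        m=(d>0)&(np.hypot(P[...,0]-c[0],P[...,1]-c[1])<.04)&(P[...,2]>.12)&(P[...,2]<.2)&(im.max(2)<70)
        print(k,m.sum(),'zmax',np.percentile(P[m][:,2],97) if m.sum() else 0)
    o.append(im[150:350,180:480,::-1] if n=='side' else im[100:300,170:470,::-1])
cv2.imwrite('pics/f.png',cv2.resize(np.vstack(o),None,fx=1.5,fy=1.5))
```

```text
side lens 790 ((575.7756958007812, 106.92306518554688), 59.344417572021484)
side handle [0.57750059 0.16176937 0.27597259] joint 0.04100567228315044
near 433 zmax 0.17258728673433063
mid 295 zmax 0.16817762504310863
top lens 1545 ((575.974609375, 106.71671295166016), 58.2559700012207)
top handle [0.58055561 0.15463905 0.27884267] joint 0.006264050841040092
near 0 zmax 0
mid 0 zmax 0
```

View pics/f.png

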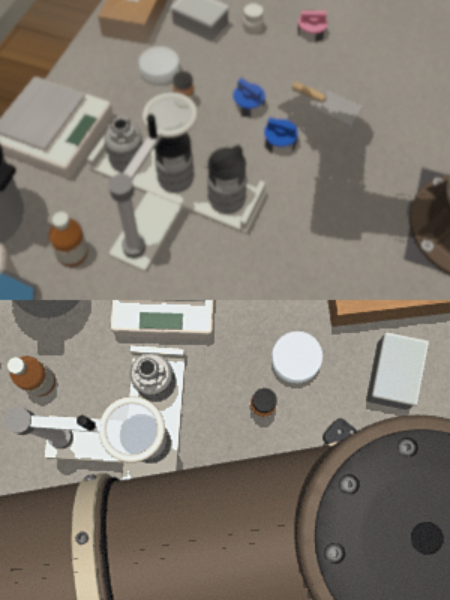

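The lens is over the middle flask (side crop (170,115)), both caps are level and home, and the robot is clear.

```bash
python3 -c "
from plant import *
print(get_obs()['qvel'].round(1)); print(close_job())"
```

```text
[ 2.8  1.5  0.6 -0.8  1.1  0.3]
the job is handed in; nothing more can be done
None
```

Both black caps on the bench are screwed home, on the middle and near flasks. The third was absent. I swung the magnifier clear to about 1.59 rad first, and afterwards brought it back over the middle flask and released it. The job was handed in at about 40 s.

- **Cap on the middle flask:** I set it on the ridges, turned it anticlockwise about 30° until it dropped, then ran it in loosely held. It stopped with 0.6 N m of torque at the home height.
- **Cap on the near flask:** this cap had been knocked about 5 cm aside before I reached it, so I measured it again first. It dropped and ran in the same way, stopping at 0.74 N m, also at the home height.
- **Magnifier:** the last checks put the handle at 0.006 rad from the top camera and 0.041 rad from the side camera. The side camera sees mainly one flank of the peg, so I trust the top figure. The lens centre x is 0.576 m, against 0.578 m for the flask. The fitted lens y was about 1 cm off, because the arm was in the mask, so I did not use it.
- **Final check of the caps:** the side view shows both level. The near cap's top reads 0.173 m, about 2 mm above the 0.171 m expected. The middle cap's reads 0.168 m, but it is partly hidden by the lens.
- **Other things on the bench:** none were touched on purpose, and the last pictures show nothing displaced or fallen.
- **At hand-in:** the arm was still settling, with joint speeds up to 2.8°/s, but well clear of everything.

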